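# Load swabs on a detent-locked carriage and set the lamp timer

## Task

Put the jar that blocks the lamp's mat upright in the blue bin. Press the spring pin flush and slide the sleeve until the pin springs up in the middle hole, push every swab from the stand fully down into a vial of its own, then press the pin again and slide the loaded carriage on to the last hole, in front of the lamp, with the pin sprung up. Also turn the inner (black) timer knob to the green mark without disturbing the outer knob, and leave the other things on the table where they are.

Things in the scene. Friction and masses are not known exactly. Their poses are not given: they have to be found in the camera images.
- rig: Fixed rig; origin on the table under the detent pin. The sleeve slides along +y; +x points from tube to vials. mm: parked carriage (y -100) is under a clear hood (x 45..225, y -132..-72, roof 100..104 high); loading place y 0; lamp place y 100: navy mat (x 50..230, y 58..142) before a lamp panel 150 tall at x 235..251. A post 70 high holds the inner tube at y 240..270.
- pin_hole (a point): Point on the pin's vertical axis, level with the sleeve's flat top face (60 mm above the table). Fixed to the rig: the pin never moves sideways, the sleeve moves over it.
- pin (a joint): Round-topped steel spring pin, 18 mm diameter, standing up through a hole in the sleeve's top. 0 = up, crown 7.5 mm above the sleeve's top, sleeve locked; 0.0075 = flush (about 8 N), sleeve free to slide; 0.010 = held down under the sleeve's wall between holes. Once the sleeve has moved 15 mm its wall keeps the pin down; the pin springs up by itself in the next hole.
- sleeve (a joint): Slide of the white square sleeve (44 mm wide) to rig +y, m: 0 parked, 0.1 middle hole (loading), 0.2 last hole (lamp). Takes 3 N, up to 12 N at first. At value s the holes (21 mm wide) are at rig y = s, s-0.1, s-0.2. On the +y side of each stands a blue thumb ridge to push on, 36 mm wide, 6 thick, 15 high; its face is 15 mm from the hole's centre: room for a closed fingertip on the pin.
- console: Fixed grey lamp console, 120 x 120 x 50 mm, origin under its centre; a knob axis stands at its centre. Front is -x. A round green mark lies on its top face, at the angle of timer value 1.8 rad.
- timer_grip (a point): On the axis of the two concentric knobs, at a good height for gripping the inner one (92 mm above the table). Inner black timer knob: round, 26 mm diameter, from 68 to 108 mm above the table. Outer grey power knob: 64 mm diameter, its top 67 mm above the table.
- timer (a joint): Inner (timer) knob angle in rad, growing clockwise seen from above; 0 = its white pointer towards the console's front (-x), pi/2 = towards the console's +y; the green mark is at 1.8. Range 0 to 2.6; it stays where it is left.
- power_mark (a point): Red mark on the outer knob's top, 28 mm from its axis. The outer knob is to be left as found.
- jar: White round jar with orange lid, 58 mm diameter, 60 mm high, about 200 g; origin at the centre of its underside. Starts on the navy mat, in the way of the carriage.
- bin: Fixed open blue bin, 110 (x) x 150 (y) x 50 mm high, walls and floor 4 to 5 mm; origin under its centre.
- swab0: Capped swab: white stick 8 mm diameter, 70 mm long, under a red round cap 20 mm diameter, 44 mm long. Origin at the lower end of the stick, z along it to the cap (cap from z = 70 to 114 mm). Stands upright in one of four wells (2 x 2, 52 mm apart) of a fixed blue stand 100 x 100 x 75 mm high, cap resting on its top, about 30 g. 2 to 4 swabs are there; the others are absent.
- vial0 (a point): Centre of the mouth of amber vial 0 on the carriage (moves with the sleeve), 90 mm above the table; one of four in a row along rig x, 70, 110, 150, 190 mm from the tube axis. Bore 12 mm wide, 74 deep; neck 24 across, 20 high, on a block 36 wide in y. A swab is fully home when its cap sits on the neck (stick end 70 mm below the mouth).
- swab1: Capped swab: white stick 8 mm diameter, 70 mm long, under a red round cap 20 mm diameter, 44 mm long. Origin at the lower end of the stick, z along it to the cap (cap from z = 70 to 114 mm). Stands upright in one of four wells (2 x 2, 52 mm apart) of a fixed blue stand 100 x 100 x 75 mm high, cap resting on its top, about 30 g. 2 to 4 swabs are there; the others are absent.
- vial1 (a point): Centre of the mouth of amber vial 1 on the carriage (moves with the sleeve), 90 mm above the table; one of four in a row along rig x, 70, 110, 150, 190 mm from the tube axis. Bore 12 mm wide, 74 deep; neck 24 across, 20 high, on a block 36 wide in y. A swab is fully home when its cap sits on the neck (stick end 70 mm below the mouth).
- swab2: Capped swab: white stick 8 mm diameter, 70 mm long, under a red round cap 20 mm diameter, 44 mm long. Origin at the lower end of the stick, z along it to the cap (cap from z = 70 to 114 mm). Stands upright in one of four wells (2 x 2, 52 mm apart) of a fixed blue stand 100 x 100 x 75 mm high, cap resting on its top, about 30 g. 2 to 4 swabs are there; the others are absent.
- vial2 (a point): Centre of the mouth of amber vial 2 on the carriage (moves with the sleeve), 90 mm above the table; one of four in a row along rig x, 70, 110, 150, 190 mm from the tube axis. Bore 12 mm wide, 74 deep; neck 24 across, 20 high, on a block 36 wide in y. A swab is fully home when its cap sits on the neck (stick end 70 mm below the mouth).
- swab3: Capped swab: white stick 8 mm diameter, 70 mm long, under a red round cap 20 mm diameter, 44 mm long. Origin at the lower end of the stick, z along it to the cap (cap from z = 70 to 114 mm). Stands upright in one of four wells (2 x 2, 52 mm apart) of a fixed blue stand 100 x 100 x 75 mm high, cap resting on its top, about 30 g. 2 to 4 swabs are there; the others are absent.
- vial3 (a point): Centre of the mouth of amber vial 3 on the carriage (moves with the sleeve), 90 mm above the table; one of four in a row along rig x, 70, 110, 150, 190 mm from the tube axis. Bore 12 mm wide, 74 deep; neck 24 across, 20 high, on a block 36 wide in y. A swab is fully home when its cap sits on the neck (stick end 70 mm below the mouth).
- bowl: Bystander, to be left alone: steel bowl, 100 mm wide, 40 mm high; origin at the centre of its underside.
- tape: Bystander, to be left alone: paper tape roll, 72 mm wide, 25 mm high; origin at the centre of its underside.
- gauze_box: Bystander, to be left alone: teal gauze box 50 x 90 x 40 mm; origin at the centre of its underside.
- pill_bottle: Bystander, to be left alone: amber pill bottle with white cap, 40 mm wide, 70 mm high; origin at the centre of its underside.
- swab_carton: Bystander, to be left alone: white carton 30 x 50 x 50 mm; origin at the centre of its underside.

How it is judged:
By the outcome, as a careful person would: the job done as asked, in the order asked, and still so for the second after the job is handed in, with the robot touching nothing.
Of swab0, swab1, swab2, swab3 only 2 to 4 are there at a start; the rules pass over those that are not, and their reading is None.
At some moment in a run one of jar may be knocked a few centimetres aside while the robot is not near it.
It also fails if it takes over 210 s, if anything falls off the work surface, if the arm or the gripper's body presses on something with over 40 N, if the wrist force passes 120 N, or if a joint passes its speed limit or range.

## Robot

A 6-joint arm with a two-finger parallel gripper is mounted at the origin on the work surface. World frame = base frame: x ahead of the robot, y to its left, z up, the work surface at z = 0. Lengths are in mm, angles in degrees, forces in N, time in s.
With the tool pointing down it reaches from about 325 to 775 mm from the base axis. Payload 5.5 kg.
Tool frame: the origin (TCP) lies midway between the tips of the shut fingers; the grasp point (between the pads) lies 19 mm behind it (r.grip_depth is the distance from the TCP to the grasp point, in mm); z points along the fingers, y is the direction in which the jaws open and shut (so a half turn about z gives the same grasp; the last joint's range is limited). The gripper opens to 88 mm and grips with 3 to 60 N. Pads are 20 mm wide; open, the fingers measure 115 mm over their backs; the gripper's body (75 mm by 178 mm) begins 61 mm behind the grasp point.
Start: joints at [71.923, 5.22, 70.514, -0, 104.267, -3.249], TCP at [153.556, 580.032, 222.631] pointing down, gripper open.
Joint ranges: [-164.24, 164.24], [-49.07, 125.15], [9.68, 141.18], [-86.29, 266.29], [3.28, 154.24], [-151.56, 151.56]. Speed limits (degrees/s): [147.25, 147.25, 172.46, 180, 180, 180].

## Interface

Orientations are given as [roll, pitch, yaw] about the fixed x, y, z axes, in that order (R = Rz(yaw) Ry(pitch) Rx(roll)).
In Python, from cell import r gives the robot as it stands.
- The arm moves only by the tool carry_out, never from a script. Its argument "targets" is a list of rows, each a list of 5 numbers: the shift along the tool's x, y, z in m, then the turn about the tool's z in degrees, then the closure, from -1 (fully open) to 1 (shut). In form: [[tx, ty, tz, turn, claw], ...]. A call has 1 to 12 rows; each row shifts and turns the commanded pose from where the row before left it, along the tool's axes as they then stand; what a row does not reach is not made up. A row lasts 1/8 s, in which the tool goes at most 62.5 mm and 10.7 degrees, less where a joint would pass 70% of its speed; a pose out of reach is approached as far as the arm can. A call is refused whole if a number of a shift passes 0.0625 or a number of a turn 10.7, either way. A call with a gripper value outside its range is refused whole. The fingers move at their own pace and stop on an object; "grip_force" is the grip in N (left out, the last holds). Time passes only in rows, so rows that do not move let the fingers close. It gives the time, the measured TCP pose, the force and the opening at its end, in the units of the state.
- r.observe(): the state, without advancing time (a new reading comes with each control period).
- r.read_camera(name): name is "scene" or "top"; returns the picture (480x640x3 uint8, red, green, blue); there is no depth.
- r.camera_params(name): a dict with "fx", "fy", "cx", "cy" (pixels), "world_to_cam" (4x4, takes a point from world to camera coordinates). Camera axes: x right, y down, z forward; pixel columns grow to the right and rows downward; lengths in mm; the calibration is good to about 2 mm. A picture is of the moment at which its call begins. camera_params takes no time and is no camera call.
- r.finish_job(): hands the job in, once; it reports no verdict.
The state is a dict: "time_s": time; "q": joint angles; "qvel": joint speeds; "joint_efforts": joint torques, N m; "position": TCP position; "orientation": TCP orientation; "wrist_force": force on the tool from outside, world axes, zero at the start; "wrist_torque": the same for the moment, N m; "finger_gap": opening from 0.0 (shut) to 1.0 (fully open).
Only numpy, scipy, OpenCV 4.12 (cv2) and the standard library are available. Lean on these libraries where they do the work, as an engineer would, in place of code of your own. Each camera call takes 0.05 s, during which the arm holds its last target.

## Working session

There is one attempt and no reset: what is moved stays moved. The work goes in short steps, Python scripts to look and compute and a tool call to move; the robot and the scene stay as the last step left them, time stands still between calls to the robot, and variables do not carry over. Pictures are saved under pics/ and viewed, and the job is handed in when it is done.

Besides the shell and the picture viewer there is one more tool, called after "Emit:" as a command line: name --pt "numbers of a row" for each row, then --argument value for the rest. carry_out: Moves the arm, as the interface text tells. Its arguments: {"type":"object","properties":{"targets":{"type":"array"},"grip_force":{"type":"number"}},"required":["targets"]}

```bash
mkdir -p pics; ls; python3 - <<'E'
from cell import r
import cv2
for n in("scene","top"):
    im=r.read_camera(n); cv2.imwrite(f"pics/{n}0.png",im[:,:,::-1])
    p=r.camera_params(n); print(n,{k:(v if not hasattr(v,'tolist') else v.tolist()) for k,v in p.items()})
print(r.observe(), r.grip_depth)
E
```

```text
pics
scene {'fx': 528.9573229398259, 'fy': 528.9573229398259, 'cx': 320.7562588782276, 'cy': 234.87399960665093, 'world_to_cam': [[0.7330450963822244, 0.6801205718543901, 0.008994131999953746, -370.7714439779772], [0.3625752113021548, -0.379533333719585, -0.8511719360651498, -83.95627791540609], [-0.5754859710011818, 0.6272084632210851, -0.5248099092477879, 1330.2469454847944], [0.0, 0.0, 0.0, 1.0]]}
top {'fx': 452.7105952474668, 'fy': 452.7105952474668, 'cx': 318.4026690150455, 'cy': 241.75974628071765, 'world_to_cam': [[-0.1330791640651018, -0.9910988931758371, -0.003594445348599336, 63.64277695359572], [-0.9618982420209942, 0.13003052041826754, -0.24050745468004817, 504.9040054946981], [0.23883405973322694, -0.028549040358387963, -0.9706406359750042, 920.9487046427457], [0.0, 0.0, 0.0, 1.0]]}
{'time_s': 0.1, 'q': array([ 7.19245885e+01,  5.25801401e+00,  7.05729157e+01,  1.28812303e-03,
        1.04264753e+02, -3.24939521e+00]), 'qvel': array([ 0.03778201, -0.06525857, -0.06072294,  0.11186826,  0.03834849,
        0.04507249]), 'joint_efforts': array([ 1.45258742e-03, -4.47856057e+01, -4.07571495e+01,  6.99227164e-02,
        2.83782638e-02, -8.82116592e-05]), 'position': array([153.45657868, 579.79123897, 221.6484333 ]), 'orientation': array([-1.79904542e+02, -6.67040775e-03,  1.65174295e+02]), 'wrist_force': array([ 0.49891826, -0.15667012,  0.01904193]), 'wrist_torque': array([-0.0284061 ,  0.01482596,  0.03229232]), 'finger_gap': 0.9982983976394826} 18.700000000000003
```

View pics/scene0.png

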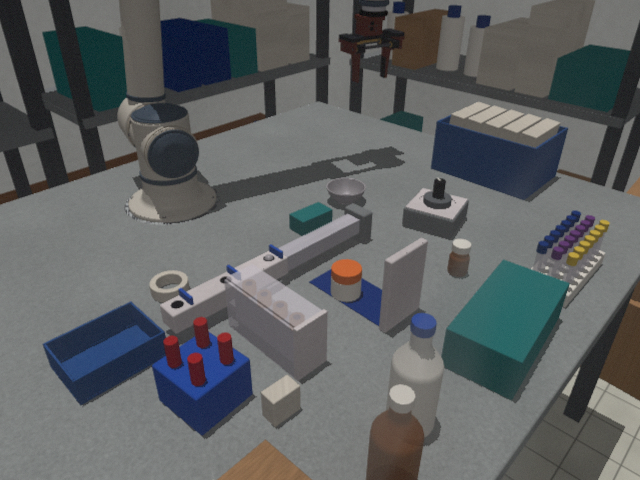

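View pics/top0.png

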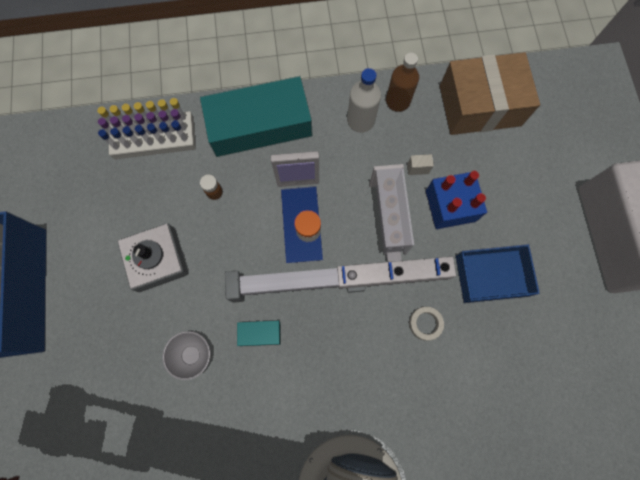

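The scene view shows the rig, with the jar on the navy mat at about (346,280), four swabs in the stand at about (200,360), the bin at (105,350) and the console at (437,205). In the top view the pin is at about (352,274), the jar lid at (308,224), and the console at (150,257). Next I'll zoom in.

```bash
cat > h.py <<'E'
from cell import r
import numpy as np, cv2
P={n:r.camera_params(n) for n in("scene","top")}
def ray(n,u,v):
    p=P[n];M=np.array(p["world_to_cam"]);R=M[:3,:3];t=M[:3,3]
    return -R.T@t, R.T@np.array([(u-p["cx"])/p["fx"],(v-p["cy"])/p["fy"],1])
def onz(n,u,v,z):
    c,d=ray(n,u,v); return c+d*(z-c[2])/d[2]
def proj(n,X):
    p=P[n];M=np.array(p["world_to_cam"]);c=M[:3,:3]@np.array(X,float)+M[:3,3]
    return np.array([p["fx"]*c[0]/c[2]+p["cx"],p["fy"]*c[1]/c[2]+p["cy"]])
def tri(a,b):
    c1,d1=ray("scene",*a);c2,d2=ray("top",*b);d1/=np.linalg.norm(d1);d2/=np.linalg.norm(d2)
    s=np.linalg.lstsq(np.stack([d1,-d2],1),c2-c1,rcond=None)[0]
    return (c1+s[0]*d1+c2+s[1]*d2)/2,np.linalg.norm(c1+s[0]*d1-c2-s[1]*d2)
def crop(im,x0,y0,x1,y1,k,name):
    c=cv2.resize(im[y0:y1,x0:x1,::-1],None,fx=k,fy=k,interpolation=cv2.INTER_CUBIC)
    c=np.clip(c.astype(float)*1.5,0,255).astype(np.uint8)
    for x in range((x0+19)//20*20,x1,20): cv2.putText(c,str(x),(int((x-x0)*k),8),0,.35,(0,255,0));cv2.line(c,(int((x-x0)*k),10),(int((x-x0)*k),16),(0,255,0))
    for y in range((y0+19)//20*20,y1,20): cv2.putText(c,str(y),(0,int((y-y0)*k)+4),0,.35,(0,255,0));
    cv2.imwrite("pics/"+name+".png",c)
def comps(m,amin=15):
    n,l,s,c=cv2.connectedComponentsWithStats(m.astype(np.uint8),connectivity=8)
    return [(s[i,4],c[i].round(2).tolist(),s[i,:4].tolist()) for i in range(1,n) if s[i,4]>=amin]
E
python3 - <<'E'
from h import *
t=r.read_camera("top");s=r.read_camera("scene")
np.save("t0.npy",t);np.save("s0.npy",s)
crop(t,330,140,550,320,3.6,"tz0");crop(t,100,140,360,310,3,"tz1");crop(s,140,180,380,400,2.6,"sz0")
hs=cv2.cvtColor(t,cv2.COLOR_RGB2HSV);hh=cv2.cvtColor(s,cv2.COLOR_RGB2HSV)
for nm,H in(("top",hs),("scene",hh)):
    h,S,V=H[...,0],H[...,1],H[...,2]
    print(nm,"red",comps(((h<4)|(h>174))&(S>150)&(V>60)))
    print("orange",comps((h>5)&(h<14)&(S>180)&(V>120)))
    print("blue",comps((h>105)&(h<125)&(S>150)&(V>40),8))
    print("green",comps((h>45)&(h<80)&(S>120)&(V>40),4))
E
```

```text
top red [(np.int32(85), [471.89, 177.46], [466, 171, 12, 14]), (np.int32(82), [448.55, 181.54], [443, 176, 12, 13]), (np.int32(88), [478.55, 199.85], [472, 194, 13, 13]), (np.int32(80), [454.89, 204.26], [449, 199, 12, 12])]
orange [(np.int32(339), [307.26, 221.91], [296, 212, 23, 22])]
blue [(np.int32(160), [368.19, 76.11], [362, 69, 14, 15]), (np.int32(42), [175.24, 124.83], [172, 121, 7, 9]), (np.int32(43), [163.21, 126.42], [160, 123, 7, 8]), (np.int32(41), [151.05, 127.68], [148, 124, 7, 8]), (np.int32(41), [127.07, 130.73], [124, 127, 8, 8]), (np.int32(45), [139.27, 129.51], [136, 126, 8, 8]), (np.int32(43), [114.93, 132.35], [111, 129, 8, 8]), (np.int32(39), [102.74, 133.77], [99, 130, 8, 8]), (np.int32(1797), [453.46, 202.17], [427, 173, 59, 55]), (np.int32(1688), [298.68, 224.0], [282, 188, 40, 74]), (np.int32(209), [6.09, 236.65], [0, 213, 19, 62]), (np.int32(11), [10.45, 217.45], [8, 215, 6, 6]), (np.int32(8), [12.12, 227.38], [11, 225, 4, 5]), (np.int32(12), [29.67, 227.5], [28, 225, 5, 7]), (np.int32(44), [23.66, 235.52], [20, 226, 9, 18]), (np.int32(21), [33.43, 232.71]
[... 2698 characters left out ...]
]), (np.int32(26), [549.35, 237.46], [545, 236, 9, 4]), (np.int32(27), [543.56, 243.19], [540, 241, 8, 5]), (np.int32(25), [275.52, 248.64], [270, 245, 12, 8]), (np.int32(16), [231.94, 268.56], [228, 266, 8, 6]), (np.int32(151), [323.52, 281.77], [312, 271, 19, 23]), (np.int32(697), [368.59, 302.15], [347, 280, 35, 45]), (np.int32(34), [184.94, 293.21], [180, 289, 12, 9]), (np.int32(42), [415.45, 317.93], [412, 314, 10, 9]), (np.int32(1703), [104.78, 352.11], [58, 326, 97, 55]), (np.int32(4115), [199.23, 381.52], [152, 333, 97, 99]), (np.int32(12), [46.08, 346.67], [44, 344, 6, 7]), (np.int32(11), [248.09, 384.73], [246, 383, 5, 4]), (np.int32(10), [238.1, 401.7], [237, 399, 4, 6])]
green []
```

View pics/tz0.png

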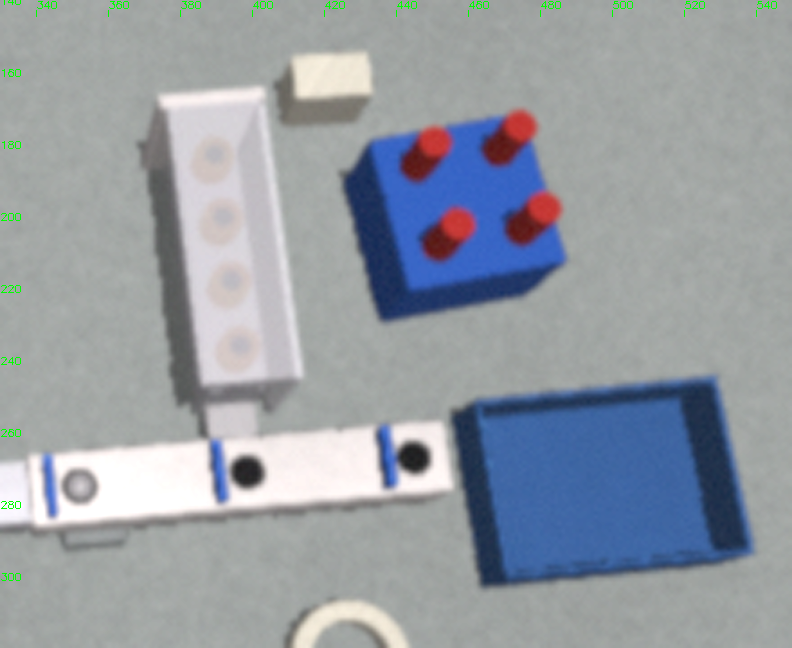

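View pics/tz1.png

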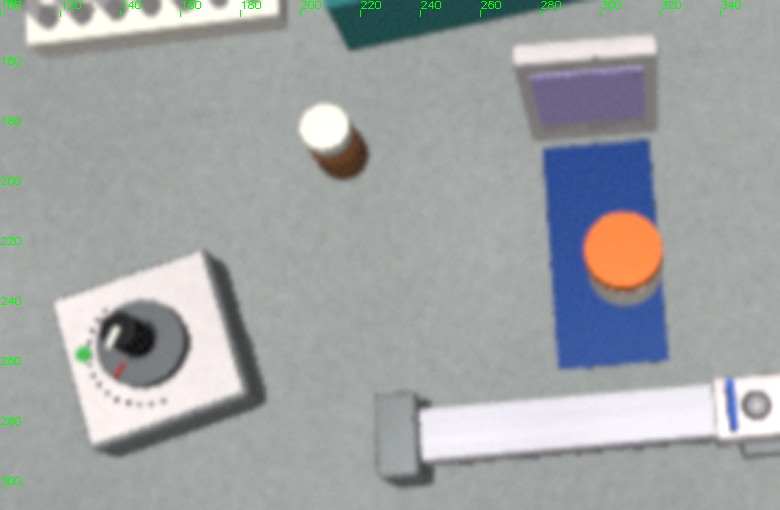

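View pics/sz0.png

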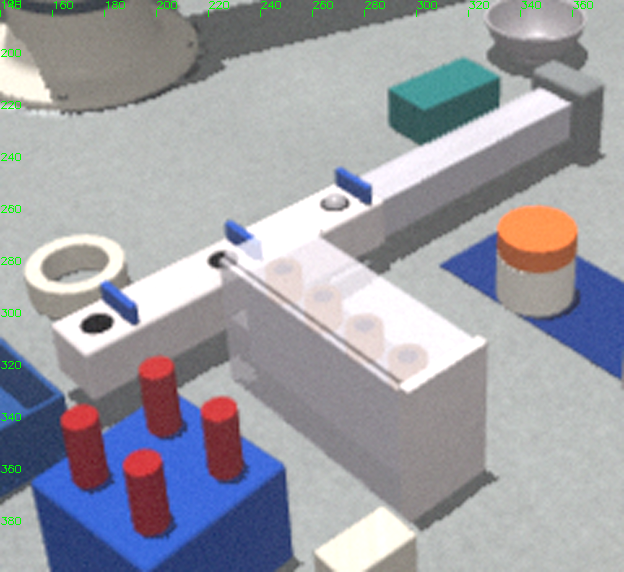

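The holes, pin, caps and knob are all clear. Now for measurements.

```bash
python3 - <<'E'
from h import *
t=np.load("t0.npy");s=np.load("s0.npy")
np.set_printoptions(precision=1,suppress=True)
H=cv2.cvtColor(t,cv2.COLOR_RGB2HSV);h,S,V=[H[...,i].astype(int) for i in range(3)]
g=cv2.cvtColor(t,cv2.COLOR_RGB2GRAY)
def fit(m,amin=10):
    out=[]
    for c in cv2.findContours(m.astype(np.uint8),cv2.RETR_EXTERNAL,cv2.CHAIN_APPROX_NONE)[0]:
        if cv2.contourArea(c)>=amin: out.append((cv2.contourArea(c),np.array(cv2.fitEllipse(c)[0]) if len(c)>=5 else c.mean((0,1)),cv2.minAreaRect(c)))
    return out
red=((h<4)|(h>174))&(S>150)
print("redV",np.percentile(V[red&(V>40)],[5,25,50,75,95]))
for a,c,_ in fit(red&(V>118),15): print("cap",a,c,onz("top",*c,119))
print("holes")
m=np.zeros_like(g);m[255:290,385:455]=(g[255:290,385:455]<60)
hs=[]
for a,c,_ in comps(m,15): print(a,c,onz("top",*c,60));hs.append(onz("top",*c,60))
# subpixel weighted
hs=sorted(hs,key=lambda p:p[1]); d=hs[1]-hs[0]; print("pin pred",hs[1]+d/np.linalg.norm(d)*100,"len",np.linalg.norm(d),"yaw",np.degrees(np.arctan2(-d[0],d[1])))
o=(h>5)&(h<14)&(S>180)&(V>100)
for a,c,_ in fit(o,100): print("jar lid",a,c,onz("top",*c,60))
for a,c,R in fit((h>105)&(h<125)&(S>120)&(V>60),1500): print("blue",a,R)
G=(h>45)&(h<80)&(S>100)&(V>40)
for a,c,_ in comps(G,4): print("green",c,onz("top",*c,50))
# ridges
for u,v in((343,275),(390.3,270.3),(437,266)): print("ridge",onz("top",u,v,75))
crop(t,110,215,190,295,8,"tk");crop(s,400,165,480,240,8,"sk")
crop(t,270,140,360,300,4,"tm")
E
```

```text
redV [ 59.  64.  97. 130. 132.]
cap 31.5 [456.7 201.9] [ 541.  -299.5  119. ]
cap 31.5 [480.8 197.2] [ 544.3 -351.5  119. ]
cap 32.5 [450.3 179. ] [ 592.8 -296.6  119. ]
cap 29.5 [474.1 174.5] [ 595.9 -348.6  119. ]
holes
17 [436.29, 267.29] [ 419.6 -247.2   60. ]
51 [444.41, 266.51] [ 419.  -264.8   60. ]
49 [398.37, 270.53] [ 423.5 -165.5   60. ]
pin pred [ 423.4 -147.3   60. ] len 17.575241536922803 yaw -2.140154623948365
jar lid 312.5 [307.2 222.3] [556.3  14.   60. ]
blue 3329.0 ((499.53961181640625, 272.89605712890625), (50.24937057495117, 72.7372055053711), 84.2894058227539)
blue 1698.5 ((301.024169921875, 224.2896728515625), (72.664794921875, 35.37738037109375), 85.2363510131836)
blue 1726.0 ((455.9311218261719, 199.5131378173828), (48.976593017578125, 55.15129089355469), 79.2156982421875)
green [127.38, 257.62] [532.3 413.1  50. ]
ridge [427.4 -45.6  75. ]
ridge [ 423.9 -145.8   75. ]
ridge [ 419.9 -245.    75. ]
```

View pics/tk.png

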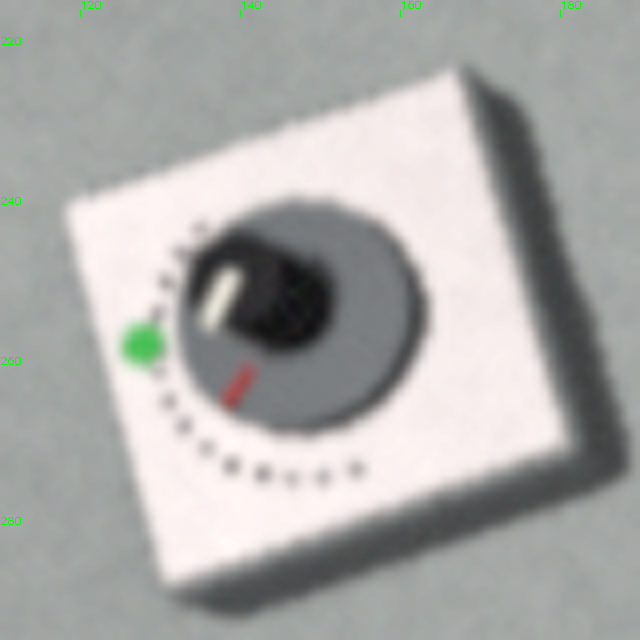

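View pics/sk.png

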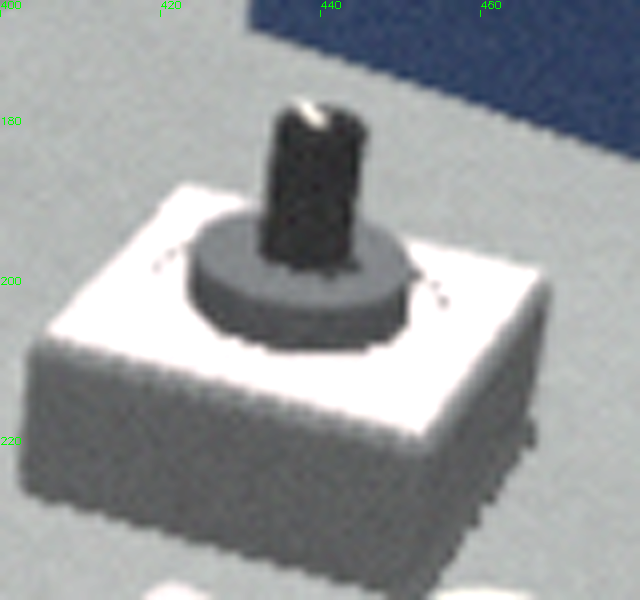

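```bash
python3 - <<'E'
from h import *
np.set_printoptions(precision=1,suppress=True)
cor=np.array([onz("top",u,v,50) for u,v in((118.3,240.8),(167.3,223.5),(181,270.5),(130.5,288))])
c=cor.mean(0);print("console",cor,c)
e=[cor[1]-cor[0],cor[2]-cor[1],cor[3]-cor[2],cor[0]-cor[3]]
for x in e: print(np.linalg.norm(x),np.degrees(np.arctan2(x[1],x[0])))
gm=onz("top",127.38,257.62,50);d=gm-c;ga=np.degrees(np.arctan2(d[1],d[0]));print("green angle",ga,np.linalg.norm(d[:2]),"-> yaw", ga-(180-np.degrees(1.8)))
print("knob top proj",proj("top",[*c[:2],108]),proj("scene",[*c[:2],108]))
# outer knob ellipse: center approx
print("outer knob ctr",onz("top",147.8,254.3,67))
for u,v in((139.3,249),(136,256)): print("ptr",onz("top",u,v,108.5))
print("red",onz("top",139.9,263,67))
# scene pointer
for u,v in((438,178),(440.5,180.5)):print("sptr",onz("scene",u,v,108.5))
print("pin top",onz("top",352.2,275,65), "scene", onz("scene",268.8,258.5,65))
for uv in((229.9-0,260),):pass
print("scene holes",onz("scene",178.5,304,60),onz("scene",225,280,60))
# mat corners from tm: top crop (tz1 3x)
for u,v in((281.3,189),(316.3,186.6),(322.3,259.7),(286.3,262.7)):print("mat",onz("top",u,v,0))
print("jar scene",onz("scene",346.5,268,56))
for a,b in (((201.2,318),(474.1,174.5)),):pass
E
```

```text
console [[573.  431.7  50. ]
 [598.2 322.5  50. ]
 [488.1 298.7  50. ]
 [464.5 408.6  50. ]] [530.9 365.4  50. ]
112.06001951643883 -76.98843230929114
112.64960655787901 -167.81335300998606
112.3591043558644 102.13539222191224
110.93619145894264 12.026201643323724
green angle 88.3809850369805 47.71159633728608 -> yaw 11.513388160528692
knob top proj [139.  249.4] [439.1 180.9]
outer knob ctr [529.2 362.5  67. ]
ptr [531.6 364.6 108.5]
ptr [517.7 371.8 108.5]
red [512.3 380.1  67. ]
sptr [521.3 376.  108.5]
sptr [532.5 368.6 108.5]
pin top [426.4 -65.7  65. ] scene [435.  -69.3  65. ]
scene holes [ 420.3 -261.7   60. ] [ 423.4 -165.2   60. ]
mat [664.2  64.2   0. ]
mat [659.  -19.2   0. ]
mat [481.   -9.4   0. ]
mat [485.   73.1   0. ]
jar scene [554.   18.5  56. ]
```

View pics/tm.png

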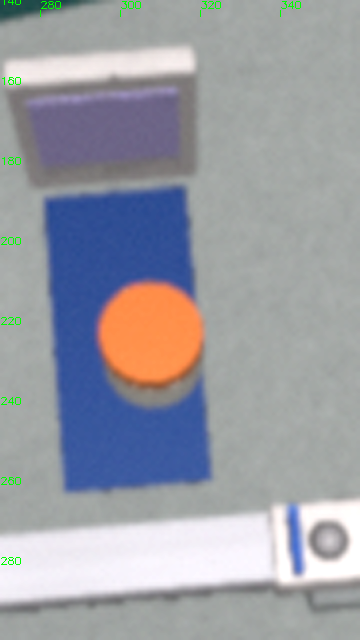

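```bash
python3 - <<'E'
from h import *
np.set_printoptions(precision=1,suppress=True)
c=np.array([onz("top",u,v,50) for u,v in((462.2,251.7),(528.9,244.7),(538.9,293.3),(470.3,300.6))])
print(c,c.mean(0)); print([np.linalg.norm(c[i]-c[i-1]) for i in range(4)])
print("jar",onz("top",307.2,222.3,60))
# mat centre: rig (140,100)
m=np.array([[664.2,64.2],[659,-19.2],[481,-9.4],[485,73.1]]);print(m.mean(0))
for yaw in(-2,-2.5,-3):
    a=np.radians(yaw);R=np.array([[np.cos(a),-np.sin(a)],[np.sin(a),np.cos(a)]]);print(yaw,m.mean(0)-R@[140,100])
E
```

```text
[[ 447.6 -312.8   50. ]
 [ 443.4 -460.7   50. ]
 [ 336.5 -455.8   50. ]
 [ 340.8 -307.6   50. ]] [ 392.1 -384.2   50. ]
[np.float64(106.93188290867882), np.float64(147.9314780102161), np.float64(107.06556484094507), np.float64(148.23672820327008)]
jar [556.3  14.1  60. ]
[572.3  27.2]
-2 [428.9 -67.9]
-2.5 [428.1 -66.6]
-3 [427.3 -65.4]
```

Emit:
carry_out --pt "0 0 0 -6.2 -1" --pt "0 0 0 -6.1 -1" --pt "-0.035 -0.045 0 0 -1" --pt "-0.035 -0.045 0 0 -1" --pt "-0.035 -0.045 0 0 -1" --pt "-0.035 -0.045 0 0 -1" --pt "-0.035 -0.045 0 0 -1" --pt "-0.035 -0.045 0 0 -1" --pt "-0.035 -0.045 0 0 -1" --pt "-0.035 -0.045 0 0 -1" --pt "0 0 0 0 -1" --pt "0 0 0 0 -1" --grip_force 20

```text
time_s: 1.7
position: [417.1, 208.3, 222.5]
orientation: [180.0, -0.0, 177.4]
wrist_force: [-0.1, -0.0, -0.4]
finger_gap: 1.002
```

```bash
cat >> h.py <<'E'
np.set_printoptions(precision=2,suppress=True)
def shift(target,yaw=None):
    o=r.observe();p=np.array(o["position"]);y=np.radians(o["orientation"][2])
    d=np.array(target,float)-p
    R=np.array([[np.cos(y),np.sin(y),0],[np.sin(y),-np.cos(y),0],[0,0,-1]]).T
    print("t",o["time_s"],"p",p.round(1),"yaw",o["orientation"][2].round(2),"F",o["wrist_force"].round(1),"gap",round(o["finger_gap"],3)," tool shift mm",(R@d).round(1))
A=np.radians(-2.5);PIN=np.array([427.5,-65.5])
def rig(x,y): return PIN+np.array([np.cos(A)*x-np.sin(A)*y,np.sin(A)*x+np.cos(A)*y])
E
python3 -c "
from h import *
shift([556,15,222])
t=r.read_camera('top');s=r.read_camera('scene');crop(t,250,120,450,290,4,'t2');crop(s,250,100,450,330,3.2,'s2')
"
```

```text
t 1.7 p [417.1 208.3 222.5] yaw 177.44 F [-0.1 -0.  -0.4] gap 1.002  tool shift mm [-147.4 -186.9    0.5]
```

Emit:
carry_out --pt "-0.037 -0.047 0 0 -1" --pt "-0.037 -0.047 0 0 -1" --pt "-0.037 -0.047 0 0 -1" --pt "-0.037 -0.046 0 0 -1" --pt "0 0 0 0 -1" --pt "0 0 0 0 -1"

```text
time_s: 2.55
position: [556.7, 16.3, 222.5]
orientation: [180.0, -0.0, 177.6]
wrist_force: [0.3, -0.3, -0.6]
finger_gap: 1.001
```

```bash
python3 -c "
from h import *
shift([556,15,21])
t=r.read_camera('top');s=r.read_camera('scene');crop(t,250,120,450,290,4,'t3');crop(s,250,100,450,330,2.6,'s3')
print(proj('top',r.observe()['position']),proj('scene',r.observe()['position']))
"
```

```text
t 2.55 p [556.7  16.3 222.5] yaw 177.57 F [ 0.3 -0.3 -0.6] gap 1.001  tool shift mm [  0.7  -1.3 201.5]
[303.42 197.44] [350.33 188.99]
```

View pics/s3.png

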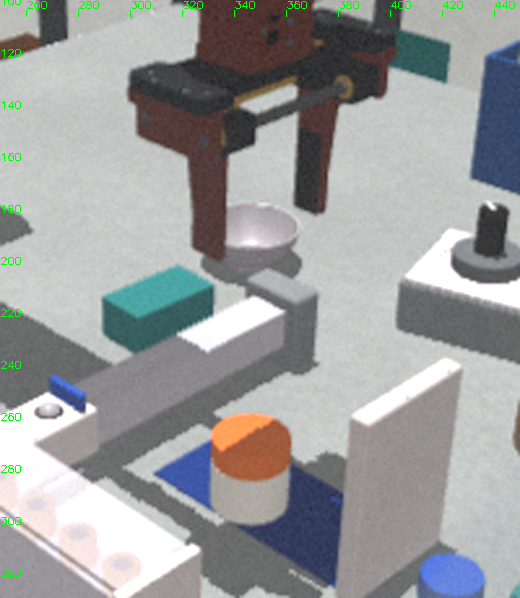

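View pics/t3.png

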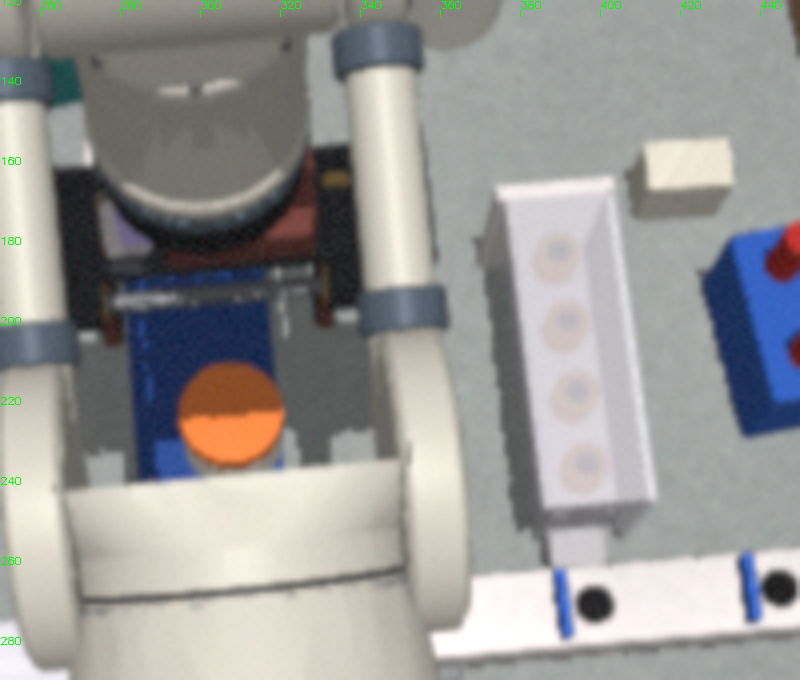

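The jar is still in place, with its lid at about (307,222) in the top view. The fingertips project where the calibration says they should. Descending to grip it.

Emit:
carry_out --pt "0 -0.001 0.05 0 -1" --pt "0 0 0.05 0 -1" --pt "0 0 0.05 0 -1" --pt "0 0 0.035 0 -1" --pt "0 0 0.016 0 -1" --pt "0 0 0 0 0.5" --pt "0 0 0 0 0.5" --pt "0 0 0 0 0.8" --pt "0 0 0 0 0.8" --pt "0 0 0 0 0.8" --pt "0 0 0 0 0.8" --pt "0 0 0 0 0.8" --grip_force 20

```text
time_s: 4.15
position: [558.0, 13.9, 23.5]
orientation: [180.0, 0.2, 177.5]
wrist_force: [-0.7, 0.7, 6.6]
finger_gap: 0.657
```

```bash
python3 -c "
from h import *
shift([392,-384,222])
"
```

```text
t 4.15 p [558.   13.9  23.5] yaw 177.47 F [-0.7  0.7  6.6] gap 0.657  tool shift mm [ 148.3 -404.8 -198.5]
```

Emit:
carry_out --pt "0 0 -0.02 0 0.8" --pt "0 0 -0.05 0 0.8" --pt "0 0 -0.06 0 0.8" --pt "0 0 -0.06 0 0.8" --pt "0.01 -0.02 -0.01 0 0.8" --pt "0.018 -0.05 0 0 0.8" --pt "0.02 -0.055 0 0 0.8" --pt "0.02 -0.055 0 0 0.8" --pt "0.02 -0.055 0 0 0.8" --pt "0.02 -0.055 0 0 0.8" --pt "0.02 -0.055 0 0 0.8" --pt "0.01 -0.03 0 0 0.8"

```text
time_s: 5.65
position: [399.7, -357.2, 220.2]
orientation: [179.9, -0.1, 177.3]
wrist_force: [0.1, 1.1, -0.7]
finger_gap: 0.659
```

```bash
python3 -c "
from h import *
shift([392,-384,222])
s=r.read_camera('scene');crop(s,0,150,320,440,2.4,'s4')
"
```

```text
t 5.65 p [ 399.7 -357.2  220.2] yaw 177.28 F [ 0.1  1.1 -0.7] gap 0.659  tool shift mm [  6.5 -27.1  -1.8]
```

View pics/s4.png

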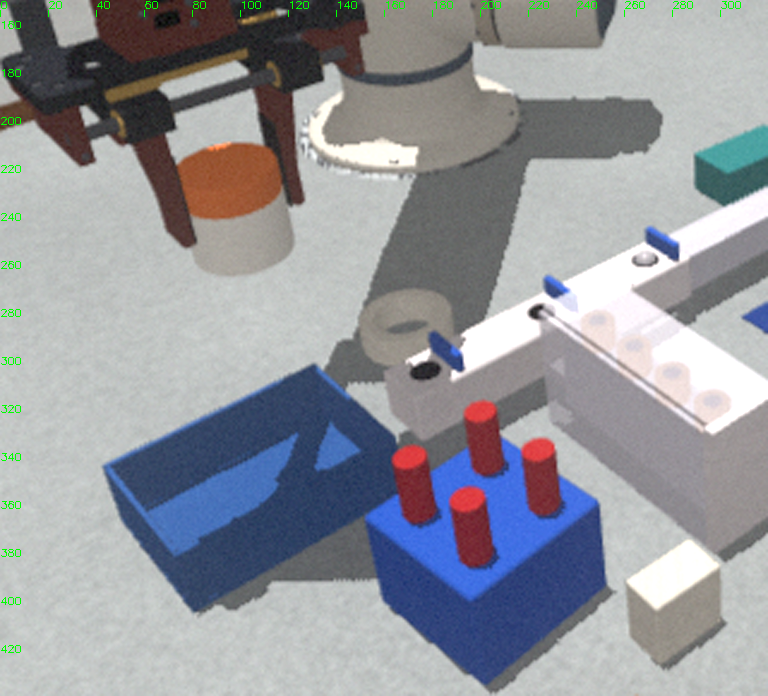

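The jar is held upright over the bin, lid at about (95,215). Lowering it into the bin.

Emit:
carry_out --pt "0.007 -0.026 0 0 0.8" --pt "0 0 0.05 0 0.8" --pt "0 0 0.05 0 0.8" --pt "0 0 0.05 0 0.8" --pt "0 0 0.02 0 0.8" --pt "0 0 0.014 0 0.8" --pt "0 0 0.005 0 0.8" --pt "0 0 0 0 0.8" --pt "0 0 0 0 0.8"

```text
time_s: 6.82
position: [395.1, -381.2, 34.2]
orientation: [-179.9, 0.1, 177.5]
wrist_force: [0.7, -0.0, -1.5]
finger_gap: 0.662
```

```bash
python3 -c "
from h import *
shift([392,-384,29])
"
```

```text
t 6.825 p [ 395.1 -381.2   34.2] yaw 177.48 F [ 0.7 -0.  -1.5] gap 0.662  tool shift mm [ 3.  -3.   5.2]
```

Emit:
carry_out --pt "0.001 -0.001 0.004 0 0.8" --pt "0 0 0.002 0 0.8" --pt "0 0 0 0 0.8" --pt "0 0 0 0 0.1" --pt "0 0 0 0 -0.4" --pt "0 0 0 0 -0.6" --pt "0 0 0 0 -0.6" --pt "0 0 -0.03 0 -0.6" --pt "0 0 -0.06 0 -0.6" --pt "0 0 -0.06 0 -0.6" --pt "0 0 -0.04 0 -0.6" --pt "0 0 0 0 -0.6"

```text
time_s: 8.32
position: [394.4, -382.6, 221.2]
orientation: [-179.7, 0.3, 177.5]
wrist_force: [-0.1, -0.3, 0.0]
finger_gap: 0.796
```

```bash
python3 -c "
from h import *
shift([*rig(0,0),130])
s=r.read_camera('scene');crop(s,0,150,320,440,2.4,'s5')
"
```

```text
t 8.325 p [ 394.4 -382.6  221.2] yaw 177.47 F [-0.1 -0.3  0. ] gap 0.796  tool shift mm [-19.1 318.2  91.2]
```

View pics/s5.png

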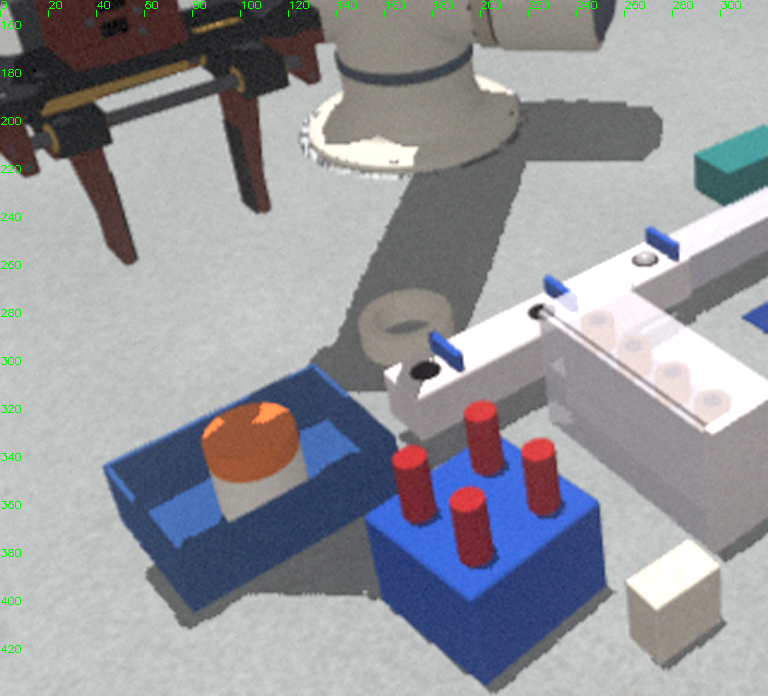

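The jar stands upright in the bin, at about (105,345) in the scene view. Now I turn the tool 90° and shut the fingers for the pin.

Emit:
carry_out --pt "0 0 0 10 0.5" --pt "0 0 0 10 1" --pt "0 0 0 10 1" --pt "0 0 0 10 1" --pt "0 0 0 10 1" --pt "0 0 0 10 1" --pt "0 0 0 10 1" --pt "0 0 0 10 1" --pt "0 0 0 10 1" --pt "0.05 0 0 0 1" --pt "0.05 0 0 0 1" --pt "0.05 0 0 0 1"

```text
time_s: 9.88
position: [399.3, -229.9, 214.0]
orientation: [-179.8, -0.1, 87.4]
wrist_force: [1.2, 0.5, 0.1]
finger_gap: 0.006
```

```bash
python3 -c "
from h import *
shift([*rig(0,0),130])
"
```

```text
t 9.875 p [ 399.3 -229.9  214. ] yaw 87.44 F [1.2 0.5 0.1] gap 0.006  tool shift mm [165.5  20.8  84. ]
```

Emit:
carry_out --pt "0.05 0.005 0 0 1" --pt "0.05 0.006 0 0 1" --pt "0.05 0.005 0.03 0 1" --pt "0.016 0.005 0.03 0 1" --pt "0 0 0.02 0 1" --pt "0 0 0 0 1" --pt "0 0 0 0 1" --pt "0 0 0 0 1"

```text
time_s: 10.88
position: [428.8, -67.6, 138.0]
orientation: [179.9, 0.0, 87.4]
wrist_force: [0.8, -0.7, 0.1]
finger_gap: 0.008
```

```bash
python3 -c "
from h import *
shift([*rig(0,0),75])
t=r.read_camera('top');s=r.read_camera('scene');crop(t,300,200,440,310,5.5,'t6');crop(s,220,200,320,300,6,'s6')
p=r.observe()['position'];print(proj('top',p),proj('scene',p))
"
```

```text
t 10.875 p [428.8 -67.6 138. ] yaw 87.39 F [ 0.8 -0.7  0.1] gap 0.008  tool shift mm [ 2.  -1.4 63. ]
[355.37 267.48] [265.6  223.86]
```

View pics/s6.png

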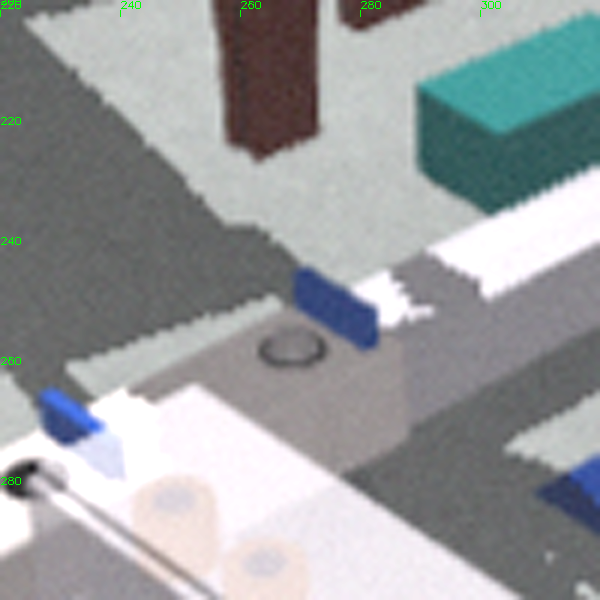

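View pics/t6.png

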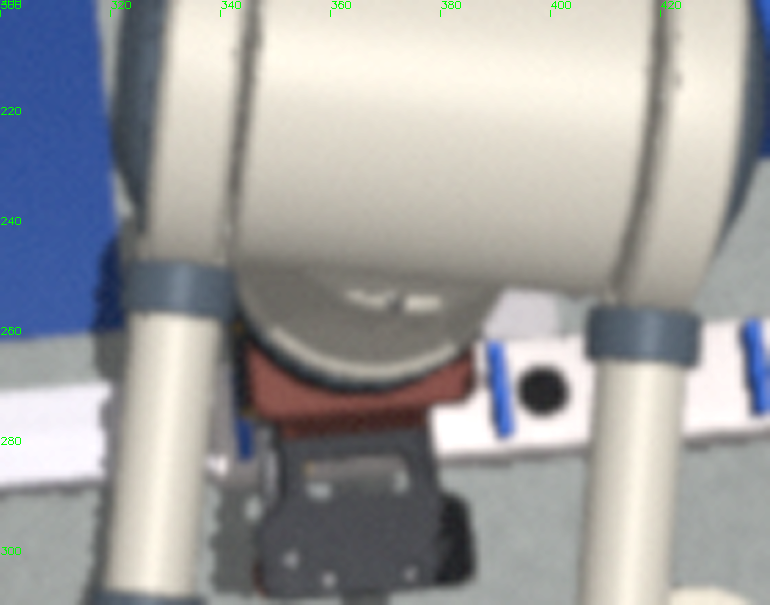

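```bash
python3 -c "
from h import *
for z in (60,64,67.5): print(z,proj('scene',[427.5,-65.5,z]),onz('scene',268.7,258,z))
s=np.load('s0.npy');t=np.load('t0.npy');crop(s,235,225,305,285,10,'sp');crop(t,335,255,415,295,9.5,'tp')
"
```

```text
60 [267.74 258.32] [428.04 -63.5   60.  ]
64 [267.65 256.58] [432.53 -67.37  64.  ]
67.5 [267.56 255.06] [436.45 -70.75  67.5 ]
```

View pics/sp.png

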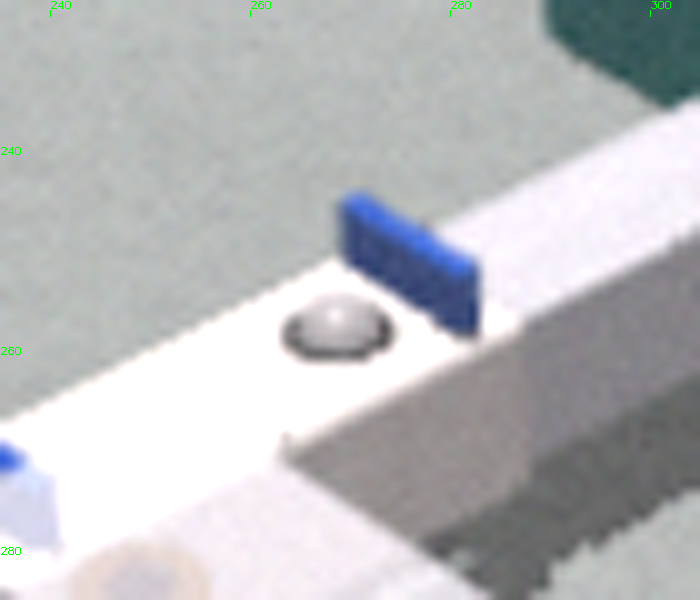

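View pics/tp.png

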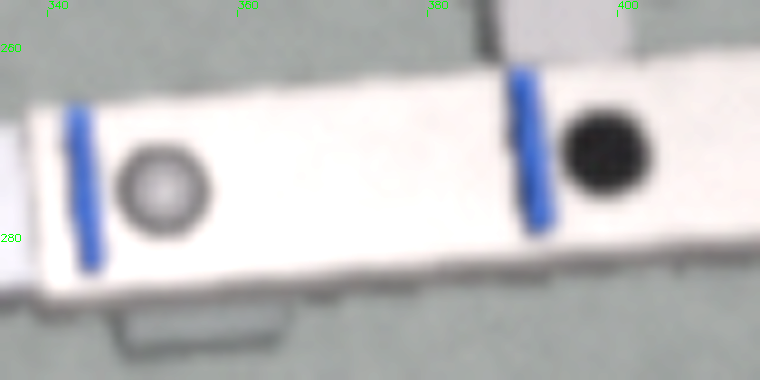

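Emit:
carry_out --pt "0 -0.001 0.04 0 1" --pt "0 0 0.02 0 1" --pt "0 0 0.005 0 1" --pt "0 0 0.004 0 1" --pt "0 0 0 0 1" --pt "0 0 0 0 1"

```text
time_s: 11.72
position: [427.8, -66.8, 68.5]
orientation: [179.9, 0.0, 87.5]
wrist_force: [-0.8, 0.0, 0.5]
finger_gap: 0.004
```

```bash
sed -i 's/PIN=np.array(.*/PIN=np.array([427.5,-65.0])/' h.py; python3 -c "
from h import *
shift([*rig(0,-3),60])
s=r.read_camera('scene');crop(s,235,215,305,285,8,'s7')
"
```

```text
t 11.725 p [427.8 -66.8  68.5] yaw 87.48 F [-0.8  0.   0.5] gap 0.004  tool shift mm [-1.2 -0.4  8.5]
```

View pics/s7.png

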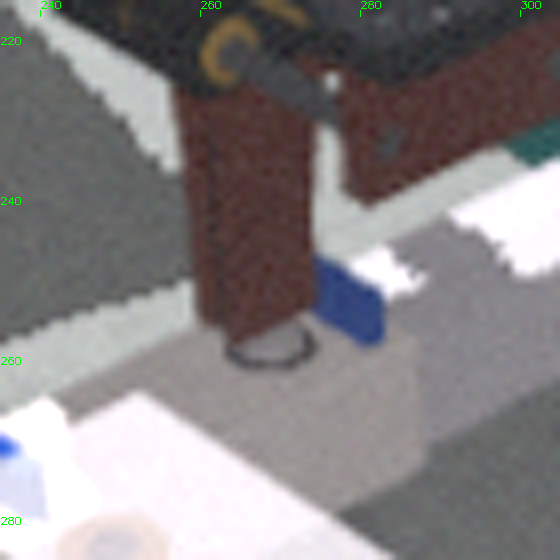

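Emit:
carry_out --pt "-0.001 0 0.003 0 1" --pt "0 0 0.003 0 1" --pt "0 0 0.002 0 1" --pt "0 0 0.001 0 1" --pt "0 0 0 0 1" --pt "0 0 0 0 1"

```text
time_s: 12.52
position: [427.9, -67.4, 60.2]
orientation: [179.9, -0.0, 87.5]
wrist_force: [-1.8, 3.5, 9.5]
finger_gap: 0.004
```

Emit:
carry_out --pt "0 0 0.0005 0 1" --pt "0 0 0.0005 0 1" --pt "0 0 0 0 1" --pt "0.002 0 0 0 1" --pt "0.002 0 0 0 1" --pt "0.002 0 0 0 1" --pt "0.002 0 0 0 1" --pt "0.002 0 0 0 1" --pt "0 0 0 0 1"

```text
time_s: 13.65
position: [428.7, -60.4, 59.9]
orientation: [179.8, 0.3, 87.4]
wrist_force: [-1.7, -5.7, 10.2]
finger_gap: 0.007
```

```bash
python3 -c "
from h import *
shift([*rig(0,0),60])
s=r.read_camera('scene');crop(s,235,215,305,285,8,'s8')
"
```

```text
t 13.65 p [428.7 -60.4  59.9] yaw 87.39 F [-1.7 -5.7 10.2] gap 0.007  tool shift mm [-4.7 -1.  -0.1]
```

View pics/s8.png

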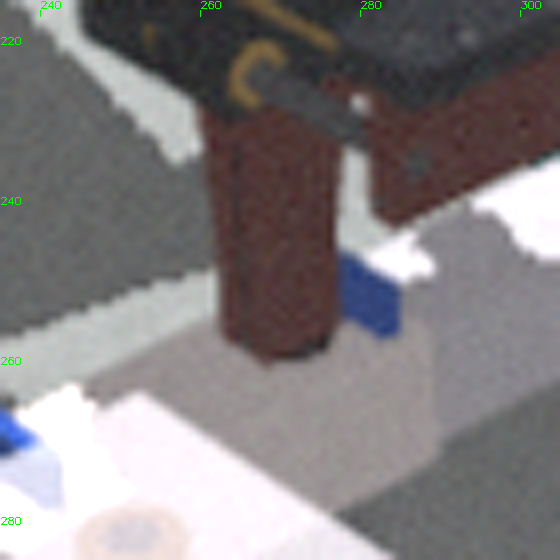

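The pin is down and the sleeve is moving: the ridge has shifted 2 px. Pushing on.

Emit:
carry_out --pt "0.002 0 0 0 1" --pt "0.002 0 0 0 1" --pt "0.002 0 0 0 1" --pt "0.002 0 0 0 1" --pt "0.002 0 0 0 1" --pt "0.002 0 0 0 1" --pt "0.003 0 0 0 1" --pt "0.003 0 0 0 1" --pt "0.003 0 0 0 1" --pt "0.003 0 0 0 1" --pt "0.003 0 0 0 1" --pt "0.003 0 0 0 1"

```text
time_s: 15.2
position: [430.5, -30.8, 60.2]
orientation: [179.7, 0.4, 87.4]
wrist_force: [-1.4, -8.8, 10.8]
finger_gap: 0.004
```

Emit:
carry_out --pt "0.005 0 0 0 1" --pt "0.005 0 0 0 1" --pt "0.005 0 0 0 1" --pt "0.005 0 0 0 1" --pt "0.005 0 0 0 1" --pt "0.005 0 0 0 1" --pt "0.005 0 0 0 1" --pt "0.005 0 0 0 1" --pt "0.005 0 0 0 1" --pt "0.004 0 0 0 1" --pt "0.003 0 0 0 1" --pt "0 0 0 0 1"

```text
time_s: 16.7
position: [432.9, 22.3, 60.2]
orientation: [179.7, 0.2, 87.4]
wrist_force: [0.1, -5.2, 11.3]
finger_gap: 0.006
```

```bash
python3 -c "
from h import *
shift([*rig(0,102),60])
s=r.read_camera('scene');crop(s,220,165,370,285,5,'s9')
"
```

```text
t 16.7 p [432.9  22.3  60.2] yaw 87.41 F [ 0.1 -5.2 11.3] gap 0.006  tool shift mm [14.5 -1.6  0.2]
```

View pics/s9.png

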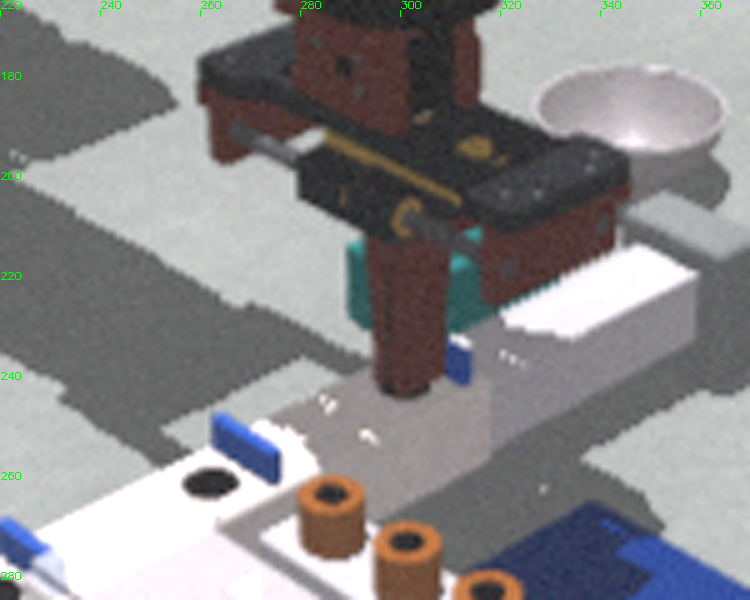

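Emit:
carry_out --pt "0.002 0 0 0 1" --pt "0.002 0 0 0 1" --pt "0.0015 0 0 0 1" --pt "0.001 0 0 0 1" --pt "0.001 0 0 0 1" --pt "0.001 0 0 0 1" --pt "0.001 0 0 0 1" --pt "0.001 0 0 0 1" --pt "0 0 0 0 1"

```text
time_s: 17.88
position: [433.5, 34.3, 60.1]
orientation: [179.7, 0.0, 87.5]
wrist_force: [-0.3, 0.5, 10.9]
finger_gap: 0.006
```

Emit:
carry_out --pt "0.001 0 0 0 1" --pt "0.001 0 0 0 1" --pt "0.001 0 0 0 1" --pt "0 0 0 0 1"

```text
time_s: 18.38
position: [433.6, 37.0, 60.1]
orientation: [179.7, 0.1, 87.4]
wrist_force: [-0.7, -1.8, 11.1]
finger_gap: 0.001
```

Emit:
carry_out --pt "0.001 0 0 0 1" --pt "0.001 0 0 0 1" --pt "0 0 0 0 1" --pt "0 0 0 0 1"

```text
time_s: 18.88
position: [433.7, 38.8, 60.1]
orientation: [179.7, 0.1, 87.4]
wrist_force: [-0.8, -2.7, 11.3]
finger_gap: 0.009
```

```bash
python3 -c "
from h import *
shift([*rig(0,102),60])
s=r.read_camera('scene');crop(s,220,165,370,285,5,'s10');crop(s,245,225,305,285,8,'s10b')
"
```

```text
t 18.875 p [433.7  38.8  60.1] yaw 87.44 F [-0.8 -2.7 11.3] gap 0.009  tool shift mm [-2.  -1.7  0.1]
```

View pics/s10b.png

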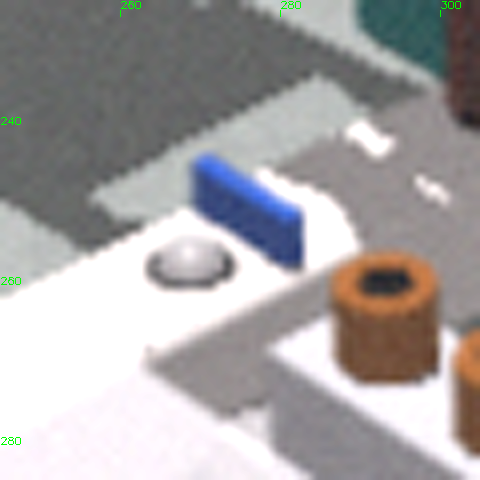

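The pin has sprung up in the middle hole, at (268,258), with the vials out of the hood. Next I back off and lift.

Emit:
carry_out --pt "-0.003 0 0 0 1" --pt "-0.001 0 -0.01 0 1" --pt "0 0 -0.05 0 1" --pt "0 0 -0.05 0 1" --pt "0 0 -0.05 -10 1" --pt "0 0 -0.01 -10 1" --pt "-0.05 0 0 -10 0.1" --pt "0 0 0 -10 0.1" --pt "0 0 0 -10 0.1" --pt "0 0 0 -10 0.1" --pt "0 0 0 -10 0.1" --pt "0 0 0 -10 0.1"

```text
time_s: 20.42
position: [446.3, -11.1, 227.2]
orientation: [-180.0, -0.1, 167.5]
wrist_force: [-0.3, 0.6, 1.1]
finger_gap: 0.45
```

```bash
python3 -c "
from h import *
shift([592.8,-296.6,230])
"
```

```text
t 20.425 p [446.3 -11.1 227.2] yaw 167.55 F [-0.3  0.6  1.1] gap 0.45  tool shift mm [-204.6 -247.2   -2.8]
```

Emit:
carry_out --pt "0 0 0 -10 0.1" --pt "-0.026 -0.046 0 0 0.1" --pt "-0.027 -0.046 0 0 0.1" --pt "-0.027 -0.047 0 0 0.1" --pt "-0.027 -0.047 0 0 0.1" --pt "-0.026 -0.047 0 0 0.1" --pt "-0.026 -0.046 0 0 0.1" --pt "0 0 0 0 0.1" --pt "0 0 0 0 0.1"

```text
time_s: 21.55
position: [591.6, -296.8, 227.0]
orientation: [180.0, -0.1, 177.2]
wrist_force: [-0.3, 1.0, 0.4]
finger_gap: 0.45
```

```bash
python3 -c "
from h import *
shift([592.8,-296.6,81])
t=r.read_camera('top');s=r.read_camera('scene');np.save('t1.npy',t);np.save('s1.npy',s)
crop(t,300,140,500,300,4,'t11');crop(s,150,220,350,400,4,'s11')
p=r.observe()['position'];print(proj('top',p),proj('scene',p))
for i,x in enumerate((70,110,150,190)): 
  w=[*rig(x,0),90];print(np.round(w,1),proj('top',w),proj('scene',w))
"
```

```text
t 21.55 p [ 591.6 -296.8  227. ] yaw 177.22 F [-0.3  1.   0.4] gap 0.45  tool shift mm [ -1.2   0.3 146. ]
[466.4  157.61] [215.37 272.21]
[497.4 -68.1  90. ] [349.03 239.83] [292.14 260.17]
[537.4 -69.8  90. ] [347.04 221.69] [307.39 269.44]
[577.4 -71.5  90. ] [345.09 203.91] [323.45 279.21]
[617.3 -73.3  90. ] [343.18 186.47] [340.38 289.51]
```

View pics/t11.png

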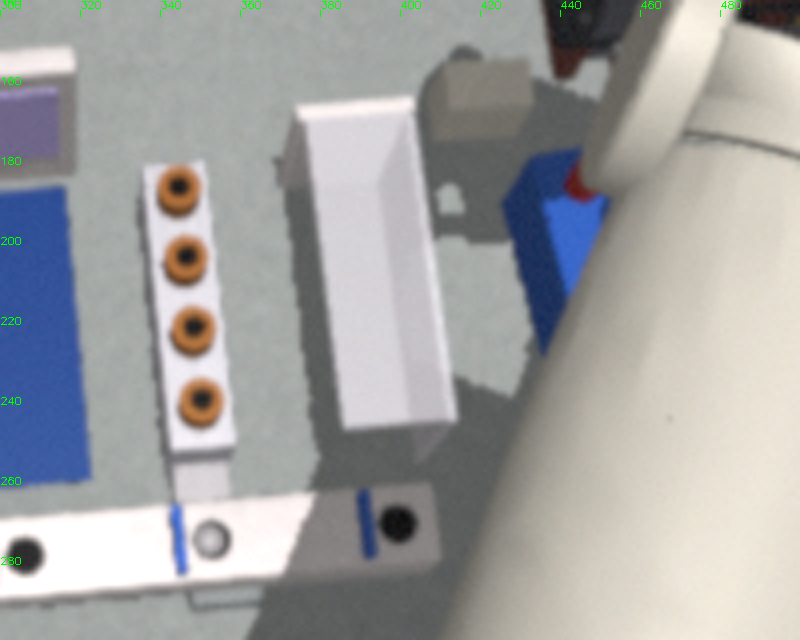

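View pics/s11.png

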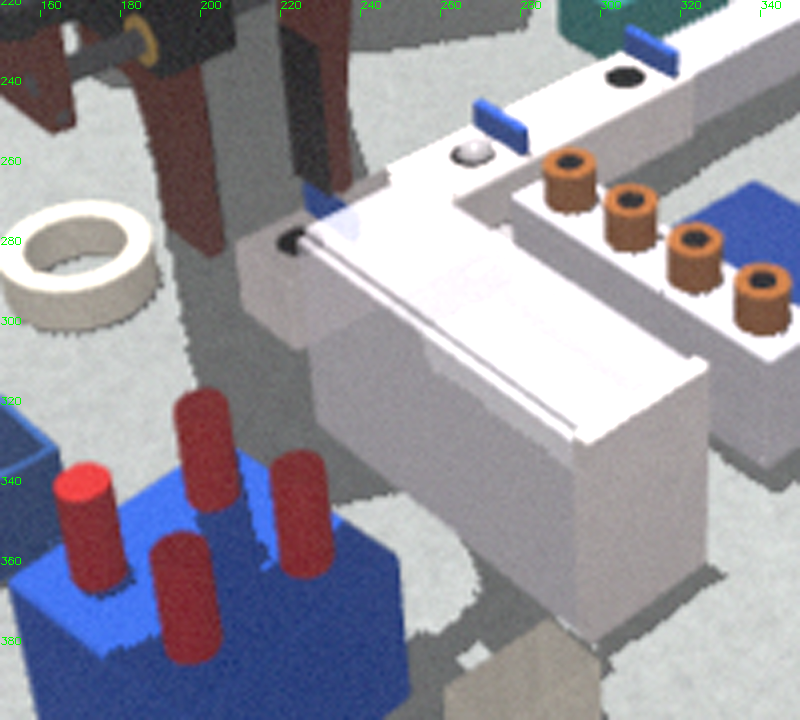

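```bash
python3 - <<'E'
from h import *
t=np.load('t1.npy');s=np.load('s1.npy')
def dark(im,x0,y0,x1,y1,th):
    g=cv2.cvtColor(im,cv2.COLOR_RGB2GRAY)[y0:y1,x0:x1]
    return sorted([(c[0]+x0,c[1]+y0,a) for a,c,_ in comps(g<th,6)])
H=cv2.cvtColor(t,cv2.COLOR_RGB2HSV);m=np.zeros(t.shape[:2],np.uint8)
m[175:250,335:362]=((H[175:250,335:362,0]<20)&(H[175:250,335:362,1]>110))
for c in cv2.findContours(m,cv2.RETR_EXTERNAL,cv2.CHAIN_APPROX_NONE)[0]:
    if cv2.contourArea(c)>40:
        e=cv2.fitEllipse(c); print("top ring",np.array(e[0]),e[1])
D=[d for d in dark(t,335,175,362,250,50)]
for u,v,a in D: print("top hole",u.round(1),v.round(1),a,onz("top",u,v,88))
for u,v,a in dark(s,280,250,350,300,55): print("scene hole",round(u,1),round(v,1),a,onz("scene",u,v,88))
s0=np.load('s0.npy')
# caps tops, scene
H=cv2.cvtColor(s0,cv2.COLOR_RGB2HSV).astype(int);red=((H[...,0]<5)|(H[...,0]>174))&(H[...,1]>150)&(H[...,2]>135)
for a,c,b in comps(red,10): print("scene cap top",a,c,b,onz("scene",*c,119))
E
```

```text
top ring [349.69 240.44] (9.079777717590332, 9.697568893432617)
top ring [347.64 222.29] (9.10104751586914, 10.072293281555176)
top ring [345.93 204.81] (8.541899681091309, 10.424595832824707)
top ring [344.08 187.22] (8.457144737243652, 10.84044361114502)Traceback (most recent call last):
  File "<stdin>", line 12, in <module>
AttributeError: 'float' object has no attribute 'round'
```

```bash
python3 - <<'E'
from h import *
t=np.load('t1.npy');s=np.load('s1.npy')
def wdark(im,u,v,k):
    g=cv2.cvtColor(im,cv2.COLOR_RGB2GRAY).astype(float);u0,v0=int(round(u)),int(round(v))
    p=g[v0-k:v0+k+1,u0-k:u0+k+1]; w=np.clip(p.max()*0+70-p,0,None)
    yy,xx=np.mgrid[-k:k+1,-k:k+1];return u0+(w*xx).sum()/w.sum(),v0+(w*yy).sum()/w.sum(),w.sum()
for (a,b) in (((344.5,186.5),(340.4,290)),((346.5,203.8),(323.6,279.5)),((348.3,221.5),(307.5,270)),((350.2,240),(292,260.3))):
    ta=wdark(t,*a,4);sb=wdark(s,*b,3)
    print(np.round(ta,2),onz("top",*ta[:2],90),np.round(sb,2),onz("scene",*sb[:2],90),"tri",tri(sb[:2],ta[:2]))
s0=np.load('s0.npy')
H=cv2.cvtColor(s0,cv2.COLOR_RGB2HSV).astype(int);red=((H[...,0]<5)|(H[...,0]>174))&(H[...,1]>150)
print(np.percentile(H[...,2][red],[5,50,75,95]))
for a,c,b in comps(red&(H[...,2]>110),10): print("scene cap top",a,c,b,onz("scene",*c,119))
E
```

```text
[344.23 186.17 683.  ] [617.7  -75.65  90.  ] [340.18 289.62 648.  ] [617.28 -73.75  90.  ] tri (array([617.76, -75.16,  90.92]), np.float64(1.102843120179641))
[346.18 203.63 716.  ] [577.67 -73.96  90.  ] [323.49 279.31 541.  ] [577.6 -71.7  90. ] tri (array([577.96, -73.28,  90.87]), np.float64(1.6173531335840678))
[348.02 221.33 670.  ] [537.9  -71.97  90.  ] [307.35 269.62 513.  ] [537.71 -70.23  90.  ] tri (array([538.1 , -71.46,  90.72]), np.float64(1.1777347821073345))
[349.98 239.39 621.  ] [498.12 -70.17  90.  ] [291.97 260.06 427.  ] [496.96 -68.04  90.  ] tri (array([498.09, -69.72,  91.3 ]), np.float64(0.8681404948661183))
[ 71.  78. 141. 146.]
scene cap top 81 [199.73, 321.35] [194, 318, 13, 8] [ 543.03 -299.81  119.  ]
scene cap top 93 [223.91, 337.23] [218, 333, 13, 9] [ 594.94 -296.68  119.  ]
scene cap top 98 [170.11, 340.22] [164, 336, 14, 10] [ 545.66 -351.59  119.  ]
scene cap top 103 [194.32, 357.85] [188, 353, 14, 10] [ 597.97 -348.68  119.  ]
```

Emit:
carry_out --pt "-0.0023 0 0.05 0 0.1" --pt "0 0 0.05 0 0.1" --pt "0 0 0.03 0 0.1" --pt "0 0 0.014 0 0.1" --pt "0 0 0 0 0.1" --pt "0 0 0 0 0.1" --grip_force 15

```text
time_s: 22.4
position: [595.1, -297.5, 86.3]
orientation: [-179.9, 0.2, 177.3]
wrist_force: [-0.6, -0.4, -0.6]
finger_gap: 0.448
```

```bash
python3 -c "
from h import *
shift([593.9,-296.6,81])
s=r.read_camera('scene');crop(s,150,280,270,400,6,'s12')
"
```

```text
t 22.4 p [ 595.1 -297.5   86.3] yaw 177.26 F [-0.6 -0.4 -0.6] gap 0.448  tool shift mm [1.3 0.8 5.3]
```

View pics/s12.png

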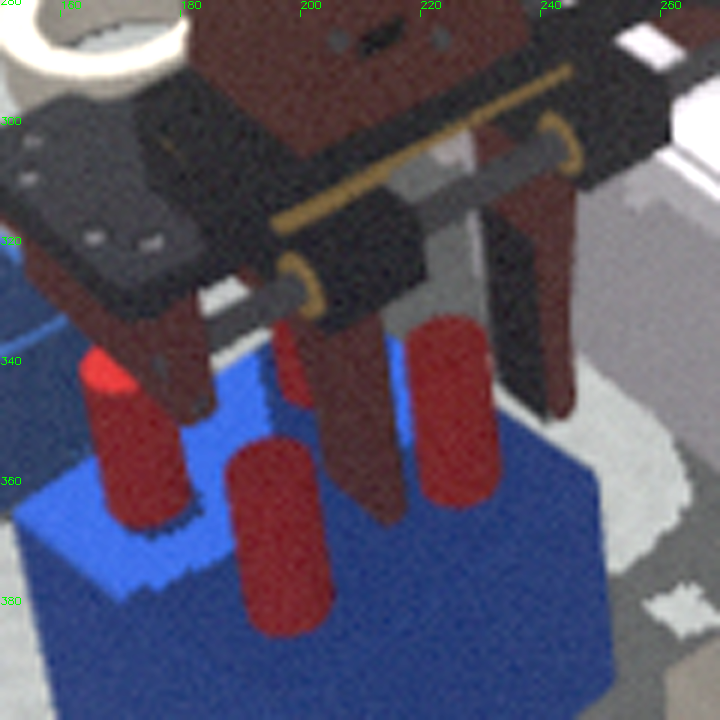

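Emit:
carry_out --pt "0.001 0.001 0.004 0 0.1" --pt "0 0 0 0 0.1" --pt "0 0 0 0 0.4" --pt "0 0 0 0 0.7" --pt "0 0 0 0 0.9" --pt "0 0 0 0 0.9" --pt "0 0 0 0 0.9" --pt "0 0 0 0 0.9"

```text
time_s: 23.45
position: [593.3, -296.2, 79.6]
orientation: [-180.0, 0.0, 177.2]
wrist_force: [0.5, -0.6, 0.6]
finger_gap: 0.226
```

Emit:
carry_out --pt "0 0 -0.02 0 0.9" --pt "0 0 -0.04 0 0.9" --pt "0 0 -0.05 0 0.9" --pt "0 0 -0.05 0 0.9" --pt "0 0 0 0 0.9" --pt "0 0 0 0 0.9"

```text
time_s: 24.2
position: [593.3, -296.2, 240.0]
orientation: [-180.0, 0.0, 177.2]
wrist_force: [-0.4, -0.3, -0.6]
finger_gap: 0.226
```

```bash
python3 -c "
from h import *
shift([617.5,-74.7,241])
s=r.read_camera('scene');crop(s,150,180,300,400,3,'s13')
"
```

```text
t 24.2 p [ 593.3 -296.2  240. ] yaw 177.24 F [-0.4 -0.3 -0.6] gap 0.226  tool shift mm [-13.6 222.4  -1. ]
```

View pics/s13.png

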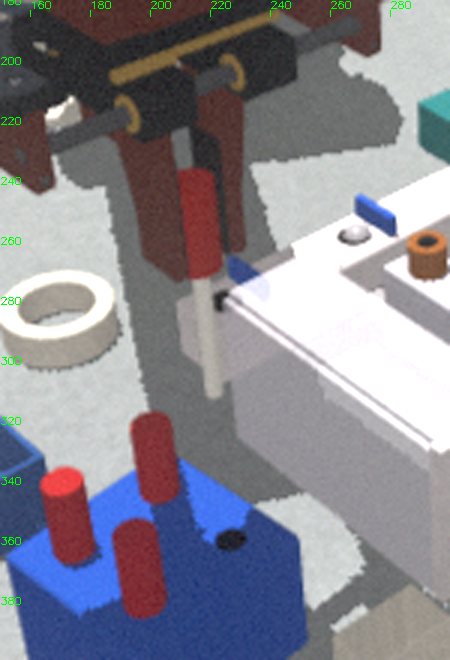

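Emit:
carry_out --pt "-0.002 0.03 0 0 0.9" --pt "-0.003 0.045 0 0 0.9" --pt "-0.003 0.05 0 0 0.9" --pt "-0.003 0.05 0 0 0.9" --pt "-0.0026 0.0474 0 0 0.9" --pt "0 0 0.04 0 0.9" --pt "0 0 0.02 0 0.9" --pt "0 0 0 0 0.9" --pt "0 0 0 0 0.9"

```text
time_s: 25.38
position: [617.7, -75.5, 180.4]
orientation: [-180.0, 0.0, 177.2]
wrist_force: [0.8, -0.2, 0.1]
finger_gap: 0.224
```

```bash
cat >> h.py <<'E'
def look(n,x0=250,y0=120,x1=400,y1=310,k=4):
    t=r.read_camera('top');s=r.read_camera('scene');crop(s,270,170,390,310,5,'s'+n);crop(t,310,150,390,260,5,'t'+n)
    o=r.observe()['position']; b=o-[0,0,74.6]; print("stick end proj",proj('scene',b),proj('top',b),"axis at mouth level",proj('scene',[*o[:2],90]),proj('top',[*o[:2],90]))
E
python3 -c "
from h import *
shift([617.5,-74.7,175])
look('14')
"
```

```text
t 25.375 p [617.7 -75.5 180.4] yaw 177.18 F [ 0.8 -0.2  0.1] gap 0.224  tool shift mm [0.2 0.8 5.4]
stick end proj [340.18 282.17] [344.5  183.18] axis at mouth level [339.89 290.28] [344.1  186.01]
```

View pics/s14.png

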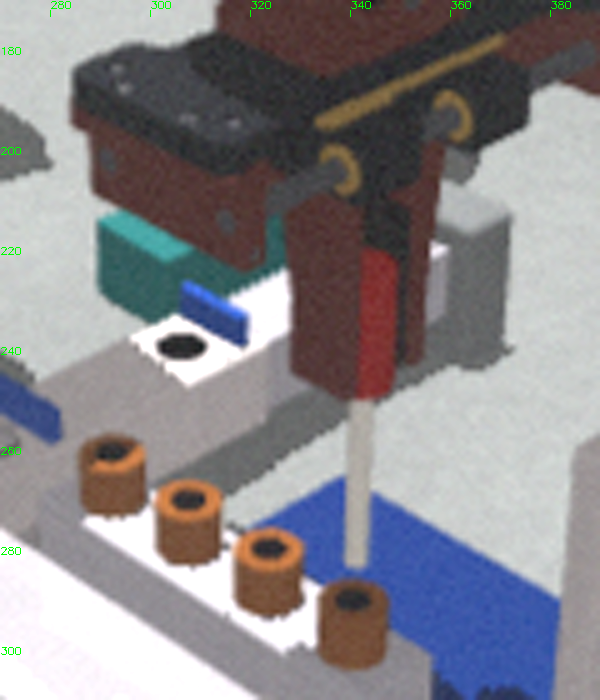

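View pics/t14.png

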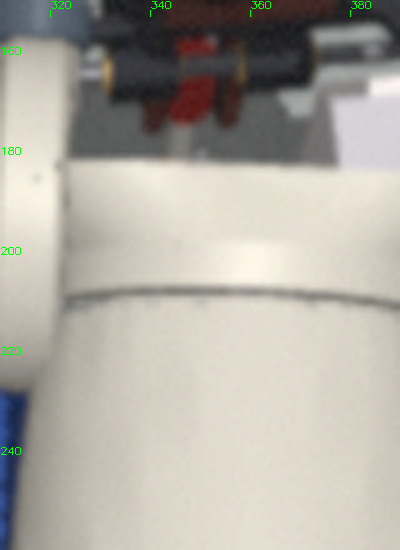

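Emit:
carry_out --pt "0.0007 0.0004 0.01 0 0.9" --pt "0 0 0.006 0 0.9" --pt "0 0 0.004 0 0.9" --pt "0 0 0.004 0 0.9" --pt "0 0 0 0 0.9" --pt "0 0 0 0 0.9"

```text
time_s: 26.22
position: [617.0, -74.3, 155.8]
orientation: [-180.0, 0.0, 177.2]
wrist_force: [-0.6, -0.3, -0.9]
finger_gap: 0.224
```

```bash
python3 -c "
from h import *
shift([617.5,-74.7,94.6])
look('15')
"
```

```text
t 26.225 p [617.  -74.3 155.8] yaw 177.24 F [-0.6 -0.3 -0.9] gap 0.224  tool shift mm [-0.6 -0.4 61.2]
stick end proj [339.69 293.81] [343.46 187.97] axis at mouth level [339.84 289.7 ] [343.66 186.55]
```

View pics/s15.png

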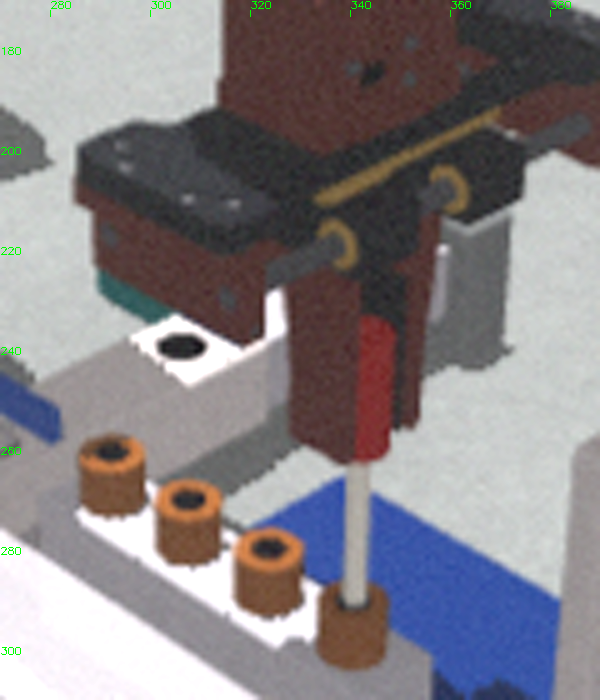

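The stick is inside the mouth, at (340,290). Pushing it down.

Emit:
carry_out --pt "0 0 0.012 0 0.9" --pt "0 0 0.012 0 0.9" --pt "0 0 0.012 0 0.9" --pt "0 0 0.01 0 0.9" --pt "0 0 0.006 0 0.9" --pt "0 0 0.004 0 0.9" --pt "0 0 0 0 0.9" --pt "0 0 0 0 0.9"

```text
time_s: 27.32
position: [617.1, -74.3, 100.2]
orientation: [-180.0, 0.0, 177.2]
wrist_force: [-0.1, -0.4, -0.4]
finger_gap: 0.227
```

Emit:
carry_out --pt "0 0 0.002 0 0.9" --pt "0 0 0.002 0 0.9" --pt "0 0 0.002 0 0.9" --pt "0 0 0 0 0.9"

```text
time_s: 27.82
position: [617.0, -74.3, 94.6]
orientation: [-180.0, 0.0, 177.2]
wrist_force: [-2.4, 0.8, 4.0]
finger_gap: 0.224
```

Emit:
carry_out --pt "0 0 0.001 0 0.9" --pt "0 0 0 0 0.9" --pt "0 0 0 0 0.5" --pt "0 0 0 0 0.1" --pt "0 0 0 0 0.1" --pt "0 0 -0.03 0 0.1" --pt "0 0 -0.05 0 0.1" --pt "0 0 -0.055 0 0.1" --pt "0 -0.04 0 0 0.1" --pt "0 -0.05 0 0 0.1" --pt "0 0 0 0 0.1"

```text
time_s: 29.2
position: [612.0, -167.3, 226.8]
orientation: [-180.0, -0.1, 177.0]
wrist_force: [1.0, 0.8, -0.1]
finger_gap: 0.452
```

```bash
python3 -c "
from h import *
shift([542,-299.7,230])
look('16')
"
```

```text
t 29.2 p [ 612.  -167.3  226.8] yaw 177.0 F [ 1.   0.8 -0.1] gap 0.452  tool shift mm [  63.  -135.9   -3.2]
stick end proj [299.37 281.9 ] [389.14 172.06] axis at mouth level [299.86 314.03] [384.89 183.26]
```

View pics/s16.png

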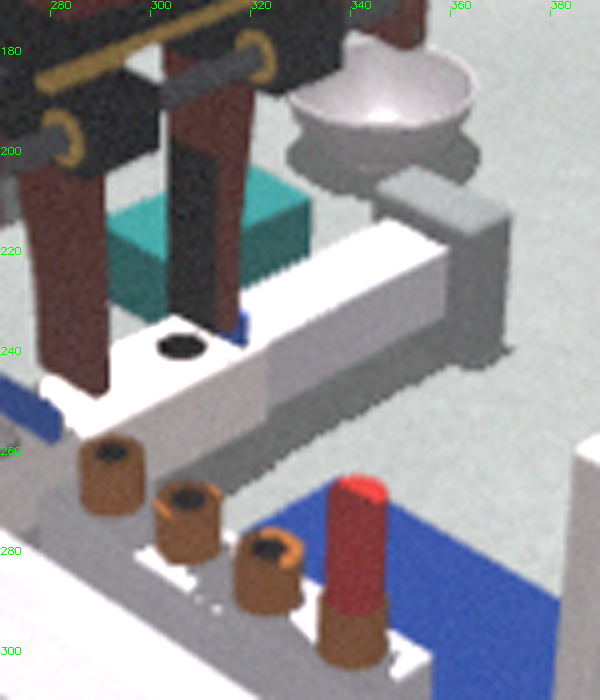

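Seated: the cap sits on the neck at (342,290). Now the second swab.

Emit:
carry_out --pt "0.021 -0.045 0 0 0.1" --pt "0.021 -0.045 0 0 0.1" --pt "0.021 -0.046 0 0 0.1" --pt "0 0 0 0 0.1" --pt "0 0 0.05 0 0.1" --pt "0 0 0.05 0 0.1" --pt "0 0 0.025 0 0.1" --pt "0 0 0 0 0.1" --pt "0 0 0 0 0.1"

```text
time_s: 30.42
position: [544.3, -296.2, 104.5]
orientation: [-180.0, 0.1, 177.3]
wrist_force: [-0.7, 0.5, 0.4]
finger_gap: 0.45
```

```bash
python3 -c "
from h import *
shift([542,-299.7,80])
"
```

```text
t 30.425 p [ 544.3 -296.2  104.5] yaw 177.33 F [-0.7  0.5  0.4] gap 0.45  tool shift mm [ 2.1 -3.6 24.5]
```

Emit:
carry_out --pt "0.0015 -0.0035 0.01 0 0.1" --pt "0 0 0.008 0 0.1" --pt "0 0 0.005 0 0.1" --pt "0 0 0 0 0.1" --pt "0 0 0 0 0.1"

```text
time_s: 31.05
position: [541.5, -300.5, 79.8]
orientation: [-180.0, 0.0, 177.2]
wrist_force: [-0.4, -0.3, 0.1]
finger_gap: 0.449
```

```bash
python3 -c "
from h import *
shift([542,-299.7,80])
s=r.read_camera('scene');crop(s,150,280,270,400,5,'s17')
"
```

```text
t 31.05 p [ 541.5 -300.5   79.8] yaw 177.23 F [-0.4 -0.3  0.1] gap 0.449  tool shift mm [-0.5  0.8 -0.2]
```

View pics/s17.png

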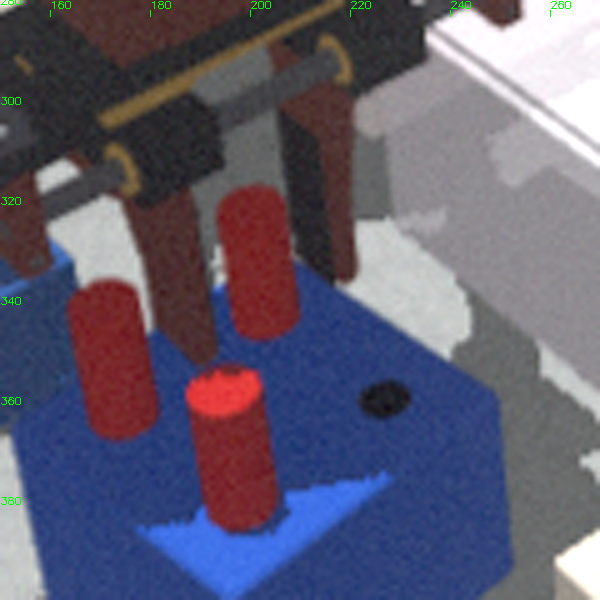

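Emit:
carry_out --pt "-0.0008 0.0008 0 0 0.3" --pt "0 0 0 0 0.6" --pt "0 0 0 0 0.9" --pt "0 0 0 0 0.9" --pt "0 0 0 0 0.9" --pt "0 0 -0.02 0 0.9" --pt "0 0 -0.04 0 0.9" --pt "0 0 -0.05 0 0.9" --pt "0 0 -0.05 0 0.9" --pt "0 0 0 0 0.9" --pt "0 0 0 0 0.9"

```text
time_s: 32.48
position: [542.2, -299.7, 239.9]
orientation: [-180.0, 0.0, 177.2]
wrist_force: [0.1, 0.8, -1.1]
finger_gap: 0.225
```

```bash
python3 -c "
from h import *
shift([577.3,-72.9,240])
"
```

```text
t 32.475 p [ 542.2 -299.7  239.9] yaw 177.24 F [ 0.1  0.8 -1.1] gap 0.225  tool shift mm [-24.1 228.2  -0.1]
```

Emit:
carry_out --pt "-0.004 0.03 0 0 0.9" --pt "-0.005 0.05 0 0 0.9" --pt "-0.005 0.05 0 0 0.9" --pt "-0.005 0.05 0 0 0.9" --pt "-0.005 0.048 0 0 0.9" --pt "0 0 0.03 0 0.9" --pt "0 0 0.02 0 0.9" --pt "0 0 0.01 0 0.9" --pt "0 0 0 0 0.9" --pt "0 0 0 0 0.9"

```text
time_s: 33.72
position: [577.5, -73.7, 180.6]
orientation: [-180.0, 0.1, 177.2]
wrist_force: [0.4, 0.1, -0.3]
finger_gap: 0.223
```

```bash
python3 -c "
from h import *
shift([577.3,-73.1,155])
look('18')
"
```

```text
t 33.725 p [577.5 -73.7 180.6] yaw 177.19 F [ 0.4  0.1 -0.3] gap 0.223  tool shift mm [ 0.2  0.6 25.6]
stick end proj [322.89 272.  ] [346.4 201.2] axis at mouth level [322.79 279.76] [345.97 203.68]
```

View pics/s18.png

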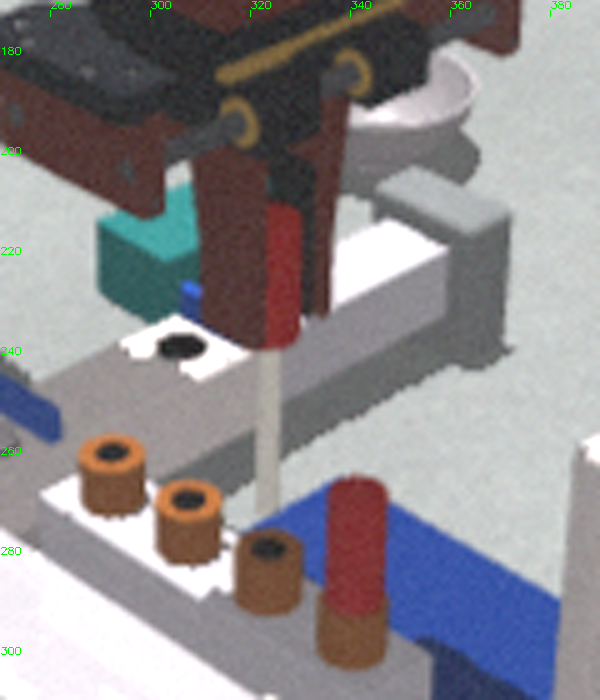

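Emit:
carry_out --pt "0 0.0004 0.01 0 0.9" --pt "0 0 0.008 0 0.9" --pt "0 0 0.006 0 0.9" --pt "0 0 0 0 0.9" --pt "0 0 0 0 0.9"

```text
time_s: 34.45
position: [577.3, -72.7, 155.8]
orientation: [-180.0, 0.0, 177.2]
wrist_force: [0.6, 0.2, -0.7]
finger_gap: 0.227
```

```bash
python3 -c "
from h import *
shift([577.3,-73.1,95])
look('19')
"
```

```text
t 34.45 p [577.3 -72.7 155.8] yaw 177.24 F [ 0.6  0.2 -0.7] gap 0.227  tool shift mm [-0.  -0.4 60.8]
stick end proj [322.94 283.51] [345.42 205.08] axis at mouth level [323.   279.52] [345.63 203.82]
```

View pics/s19.png

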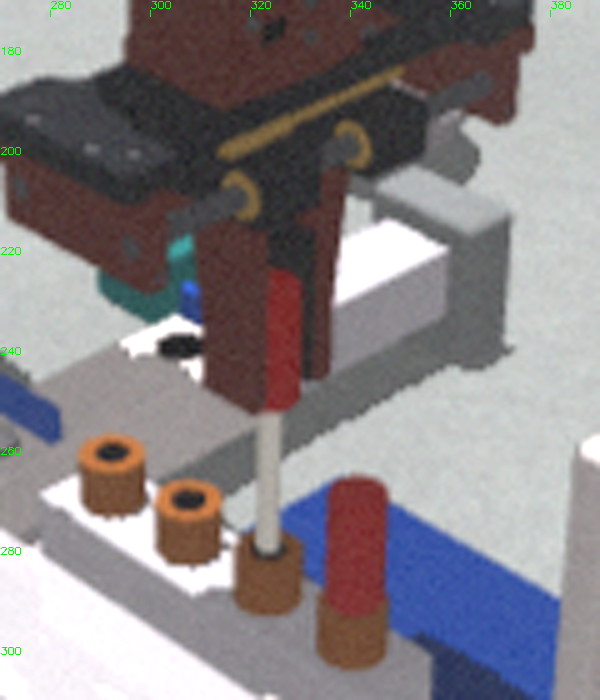

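The second stick is in its vial. Pushing it home.

Emit:
carry_out --pt "0 0 0.012 0 0.9" --pt "0 0 0.012 0 0.9" --pt "0 0 0.012 0 0.9" --pt "0 0 0.01 0 0.9" --pt "0 0 0.006 0 0.9" --pt "0 0 0.004 0 0.9" --pt "0 0 0.002 0 0.9" --pt "0 0 0.002 0 0.9" --pt "0 0 0.001 0 0.9" --pt "0 0 0 0 0.9" --pt "0 0 0 0 0.9"

```text
time_s: 35.92
position: [577.2, -72.7, 94.8]
orientation: [-180.0, 0.0, 177.2]
wrist_force: [0.8, -0.2, -0.6]
finger_gap: 0.224
```

Emit:
carry_out --pt "0 0 0.001 0 0.9" --pt "0 0 0.001 0 0.9" --pt "0 0 0 0 0.9"

```text
time_s: 36.3
position: [577.4, -72.7, 94.6]
orientation: [-180.0, 0.1, 177.2]
wrist_force: [-3.5, 0.7, 7.6]
finger_gap: 0.22
```

Emit:
carry_out --pt "0 0 0 0 0.5" --pt "0 0 0 0 0.1" --pt "0 0 0 0 0.1" --pt "0 0 -0.03 0 0.1" --pt "0 0 -0.05 0 0.1" --pt "0 0 -0.055 0 0.1" --pt "0 -0.04 0 0 0.1" --pt "0 -0.05 0 0 0.1" --pt "-0.005 -0.05 0 0 0.1" --pt "-0.005 -0.05 0 0 0.1" --pt "0 0 0 0 0.1" --pt "0 0 0 0 0.1"

```text
time_s: 37.8
position: [578.0, -262.6, 227.2]
orientation: [180.0, -0.0, 177.2]
wrist_force: [-0.2, 0.5, -0.3]
finger_gap: 0.448
```

```bash
python3 -c "
from h import *
shift([597,-348.6,80])
"
```

```text
t 37.8 p [ 578.  -262.6  227.2] yaw 177.23 F [-0.2  0.5 -0.3] gap 0.448  tool shift mm [-23.1 -85.  147.2]
```

Emit:
carry_out --pt "-0.011 -0.042 0 0 0.1" --pt "-0.012 -0.043 0 0 0.1" --pt "0 0 0 0 0.1" --pt "0 0 0 0 0.1" --pt "0 0 0.05 0 0.1" --pt "0 0 0.05 0 0.1" --pt "0 0 0.025 0 0.1" --pt "0 0 0 0 0.1" --pt "0 0 0 0 0.1"

```text
time_s: 38.92
position: [597.9, -348.3, 105.3]
orientation: [-179.9, 0.2, 177.3]
wrist_force: [0.2, -0.2, 0.2]
finger_gap: 0.45
```

```bash
python3 -c "
from h import *
shift([597,-348.6,80])
"
```

```text
t 38.925 p [ 597.9 -348.3  105.3] yaw 177.31 F [ 0.2 -0.2  0.2] gap 0.45  tool shift mm [ 0.8 -0.3 25.3]
```

Emit:
carry_out --pt "0 0 0.01 0 0.1" --pt "0 0 0.008 0 0.1" --pt "0 0 0.004 0 0.1" --pt "0 0 0 0 0.1" --pt "0 0 0 0 0.1"

```text
time_s: 39.55
position: [597.0, -349.1, 80.8]
orientation: [-180.0, 0.0, 177.2]
wrist_force: [0.3, 0.3, 0.0]
finger_gap: 0.452
```

```bash
python3 -c "
from h import *
shift([597,-348.6,80])
s=r.read_camera('scene');crop(s,130,280,250,400,5,'s20')
"
```

```text
t 39.55 p [ 597.  -349.1   80.8] yaw 177.24 F [0.3 0.3 0. ] gap 0.452  tool shift mm [0.  0.5 0.8]
```

View pics/s20.png

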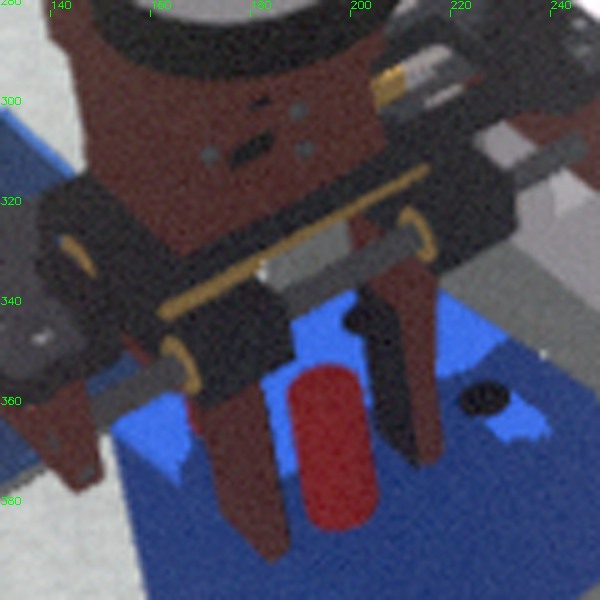

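Emit:
carry_out --pt "0 0.0005 0 0 0.3" --pt "0 0 0 0 0.6" --pt "0 0 0 0 0.9" --pt "0 0 0 0 0.9" --pt "0 0 0 0 0.9" --pt "0 0 -0.02 0 0.9" --pt "0 0 -0.04 0 0.9" --pt "0 0 -0.05 0 0.9" --pt "0 0 -0.05 0 0.9" --pt "0 0 0 0 0.9" --pt "0 0 0 0 0.9"

```text
time_s: 40.98
position: [596.9, -348.5, 241.0]
orientation: [-180.0, 0.0, 177.2]
wrist_force: [0.2, -0.2, -0.6]
finger_gap: 0.222
```

```bash
python3 -c "
from h import *
shift([537.7,-71.2,240])
"
```

```text
t 40.975 p [ 596.9 -348.5  241. ] yaw 177.23 F [ 0.2 -0.2 -0.6] gap 0.222  tool shift mm [ 72.5 274.1   1. ]
```

Emit:
carry_out --pt "0.008 0.03 0 0 0.9" --pt "0.013 0.049 0 0 0.9" --pt "0.013 0.049 0 0 0.9" --pt "0.013 0.049 0 0 0.9" --pt "0.013 0.049 0 0 0.9" --pt "0.0125 0.048 0 0 0.9" --pt "0 0 0 0 0.9" --pt "0 0 0.03 0 0.9" --pt "0 0 0.02 0 0.9" --pt "0 0 0.01 0 0.9" --pt "0 0 0 0 0.9" --pt "0 0 0 0 0.9"

```text
time_s: 42.48
position: [538.1, -71.6, 181.6]
orientation: [-180.0, 0.1, 177.2]
wrist_force: [-0.2, -0.8, -0.6]
finger_gap: 0.221
```

```bash
python3 -c "
from h import *
shift([537.7,-71.2,155])
look('21')
"
```

```text
t 42.475 p [538.1 -71.6 181.6] yaw 177.22 F [-0.2 -0.8 -0.6] gap 0.221  tool shift mm [ 0.4  0.4 26.6]
stick end proj [306.99 261.94] [348.26 218.9 ] axis at mouth level [307.04 270.03] [347.78 221.24]
```

View pics/s21.png

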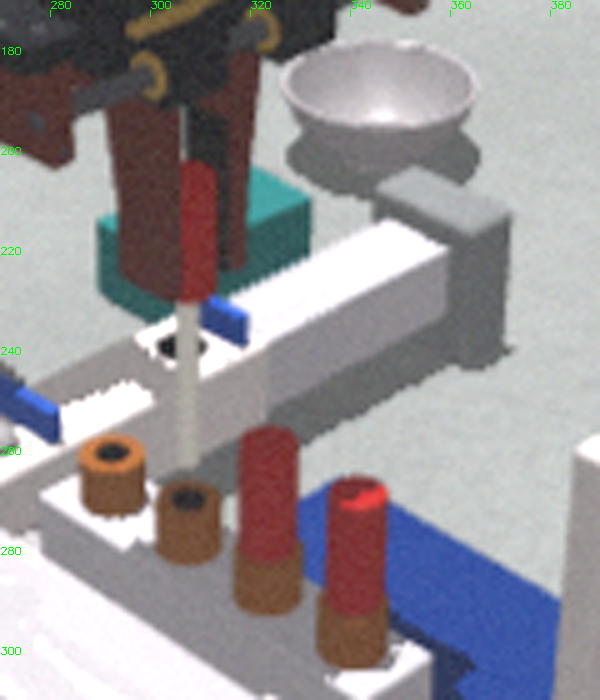

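Emit:
carry_out --pt "0.0003 0 0.01 0 0.9" --pt "0 0 0.008 0 0.9" --pt "0 0 0.007 0 0.9" --pt "0 0 0 0 0.9" --pt "0 0 0 0 0.9"

```text
time_s: 43.2
position: [537.5, -71.2, 155.8]
orientation: [-180.0, 0.0, 177.2]
wrist_force: [-0.7, 0.4, -0.2]
finger_gap: 0.224
```

```bash
python3 -c "
from h import *
shift([537.7,-71.2,95.8])
look('22')
"
```

```text
t 43.2 p [537.5 -71.2 155.8] yaw 177.24 F [-0.7  0.4 -0.2] gap 0.224  tool shift mm [-0.2  0.  60. ]
stick end proj [306.92 273.79] [347.48 222.63] axis at mouth level [306.89 269.85] [347.72 221.5 ]
```

View pics/s22.png

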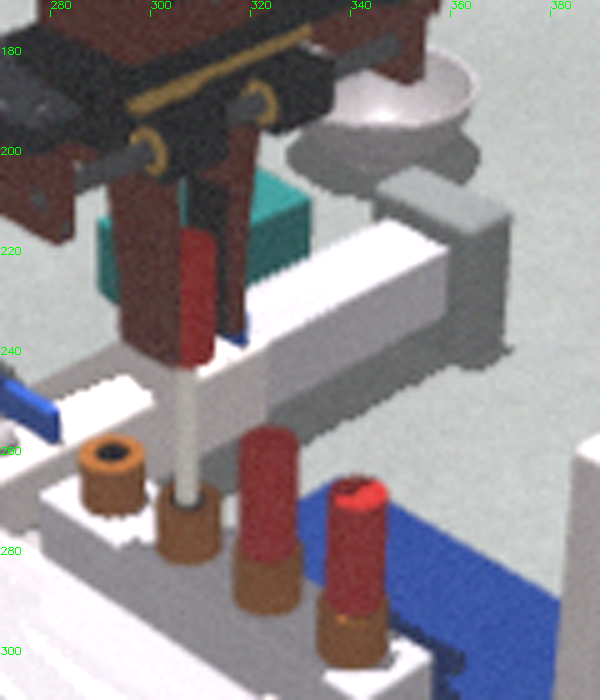

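Emit:
carry_out --pt "0 0 0.012 0 0.9" --pt "0 0 0.012 0 0.9" --pt "0 0 0.012 0 0.9" --pt "0 0 0.01 0 0.9" --pt "0 0 0.006 0 0.9" --pt "0 0 0.004 0 0.9" --pt "0 0 0.002 0 0.9" --pt "0 0 0.002 0 0.9" --pt "0 0 0.001 0 0.9" --pt "0 0 0 0 0.9" --pt "0 0 0 0 0.9"

```text
time_s: 44.68
position: [537.7, -71.3, 95.7]
orientation: [-180.0, 0.1, 177.2]
wrist_force: [-2.3, -0.0, 5.2]
finger_gap: 0.222
```

Emit:
carry_out --pt "0 0 0.0005 0 0.9" --pt "0 0 0 0 0.5" --pt "0 0 0 0 0.1" --pt "0 0 0 0 0.1" --pt "0 0 -0.03 0 0.1" --pt "0 0 -0.05 0 0.1" --pt "0 0 -0.055 0 0.1" --pt "0 -0.04 0 0 0.1" --pt "0 -0.05 0 0 0.1" --pt "-0.01 -0.05 0 0 0.1" --pt "-0.01 -0.05 0 0 0.1" --pt "0 0 0 0 0.1"

```text
time_s: 46.18
position: [547.7, -265.0, 227.3]
orientation: [180.0, -0.1, 177.0]
wrist_force: [1.0, 0.6, 0.3]
finger_gap: 0.449
```

```bash
python3 -c "
from h import *
shift([545.2,-351.5,80])
"
```

```text
t 46.175 p [ 547.7 -265.   227.3] yaw 176.99 F [1.  0.6 0.3] gap 0.449  tool shift mm [ -2.  -86.5 147.3]
```

Emit:
carry_out --pt "0 -0.042 0 0 0.1" --pt "0 -0.041 0 0 0.1" --pt "0 0 0 0 0.1" --pt "0 0 0.05 0 0.1" --pt "0 0 0.05 0 0.1" --pt "0 0 0.025 0 0.1" --pt "0 0 0 0 0.1" --pt "0 0 0 0 0.1" --pt "0 0 0 0 0.1"

```text
time_s: 47.3
position: [545.3, -345.0, 106.7]
orientation: [-179.9, 0.2, 177.3]
wrist_force: [0.8, 0.1, -0.2]
finger_gap: 0.454
```

```bash
python3 -c "
from h import *
shift([545.2,-351.5,80])
"
```

```text
t 47.3 p [ 545.3 -345.   106.7] yaw 177.27 F [ 0.8  0.1 -0.2] gap 0.454  tool shift mm [-0.2 -6.5 26.7]
```

Emit:
carry_out --pt "-0.001 -0.006 0.005 0 0.1" --pt "0 0 0.008 0 0.1" --pt "0 0 0.008 0 0.1" --pt "0 0 0.003 0 0.1" --pt "0 0 0 0 0.1" --pt "0 0 0 0 0.1"

```text
time_s: 48.05
position: [545.1, -351.0, 80.4]
orientation: [-180.0, 0.0, 177.2]
wrist_force: [-0.3, -0.7, 0.5]
finger_gap: 0.451
```

```bash
python3 -c "
from h import *
shift([545.2,-351.5,80])
s=r.read_camera('scene');crop(s,110,280,230,400,5,'s23')
"
```

```text
t 48.05 p [ 545.1 -351.    80.4] yaw 177.24 F [-0.3 -0.7  0.5] gap 0.451  tool shift mm [-0.1 -0.5  0.4]
```

View pics/s23.png

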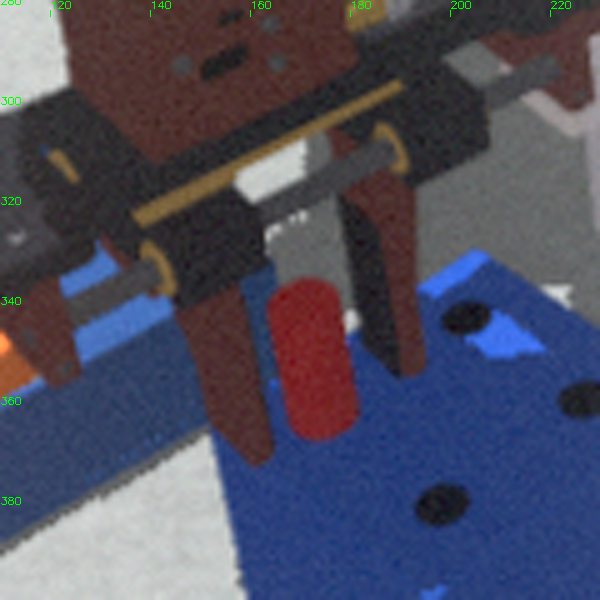

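Emit:
carry_out --pt "0 -0.0005 0 0 0.3" --pt "0 0 0 0 0.6" --pt "0 0 0 0 0.9" --pt "0 0 0 0 0.9" --pt "0 0 0 0 0.9" --pt "0 0 -0.02 0 0.9" --pt "0 0 -0.04 0 0.9" --pt "0 0 -0.05 0 0.9" --pt "0 0 -0.05 0 0.9" --pt "0 0 0 0 0.9" --pt "0 0 0 0 0.9"

```text
time_s: 49.48
position: [545.0, -351.4, 240.4]
orientation: [-180.0, 0.0, 177.2]
wrist_force: [0.3, 0.9, -0.8]
finger_gap: 0.225
```

```bash
python3 -c "
from h import *
shift([497.4,-69.2,240])
"
```

```text
t 49.475 p [ 545.  -351.4  240.4] yaw 177.24 F [ 0.3  0.9 -0.8] gap 0.225  tool shift mm [ 61.1 279.6   0.4]
```

Emit:
carry_out --pt "0.007 0.035 0 0 0.9" --pt "0.011 0.049 0 0 0.9" --pt "0.011 0.049 0 0 0.9" --pt "0.011 0.049 0 0 0.9" --pt "0.011 0.049 0 0 0.9" --pt "0.01 0.0485 0 0 0.9" --pt "0 0 0 0 0.9" --pt "0 0 0.03 0 0.9" --pt "0 0 0.02 0 0.9" --pt "0 0 0.01 0 0.9" --pt "0 0 0 0 0.9" --pt "0 0 0 0 0.9"

```text
time_s: 50.98
position: [497.8, -69.7, 181.0]
orientation: [-180.0, 0.1, 177.2]
wrist_force: [0.2, -0.1, 0.5]
finger_gap: 0.221
```

```bash
python3 -c "
from h import *
shift([497.4,-69.2,155])
look('24')
"
```

```text
t 50.975 p [497.8 -69.7 181. ] yaw 177.22 F [ 0.2 -0.1  0.5] gap 0.221  tool shift mm [ 0.5  0.4 26. ]
stick end proj [291.56 252.9 ] [350.2  237.55] axis at mouth level [291.74 260.61] [349.69 239.52]
```

View pics/s24.png

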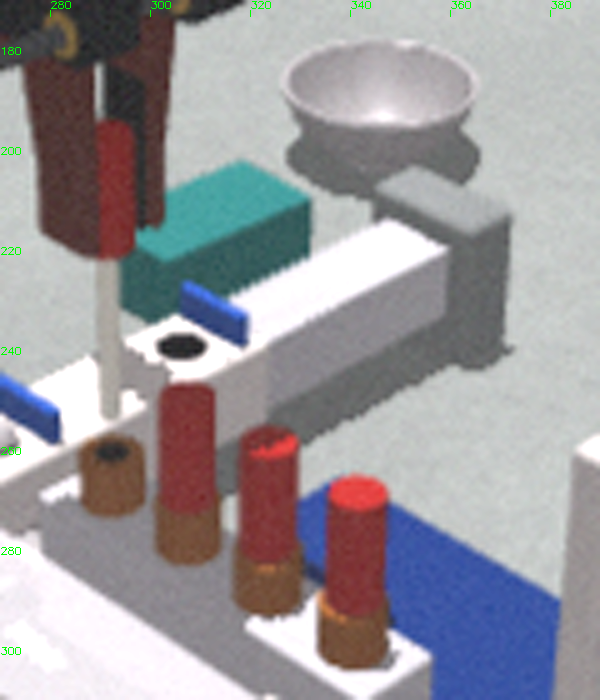

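Emit:
carry_out --pt "0.0002 0 0.01 0 0.9" --pt "0 0 0.008 0 0.9" --pt "0 0 0.007 0 0.9" --pt "0 0 0 0 0.9" --pt "0 0 0 0 0.9"

```text
time_s: 51.7
position: [497.3, -69.3, 155.2]
orientation: [-180.0, 0.0, 177.2]
wrist_force: [-0.8, 0.2, -1.1]
finger_gap: 0.227
```

```bash
python3 -c "
from h import *
shift([497.4,-69.2,95.4])
look('25')
"
```

```text
t 51.7 p [497.3 -69.3 155.2] yaw 177.24 F [-0.8  0.2 -1.1] gap 0.227  tool shift mm [-0.1  0.1 59.8]
stick end proj [291.74 264.6 ] [349.37 240.78] axis at mouth level [291.64 260.47] [349.64 239.73]
```

View pics/s25.png

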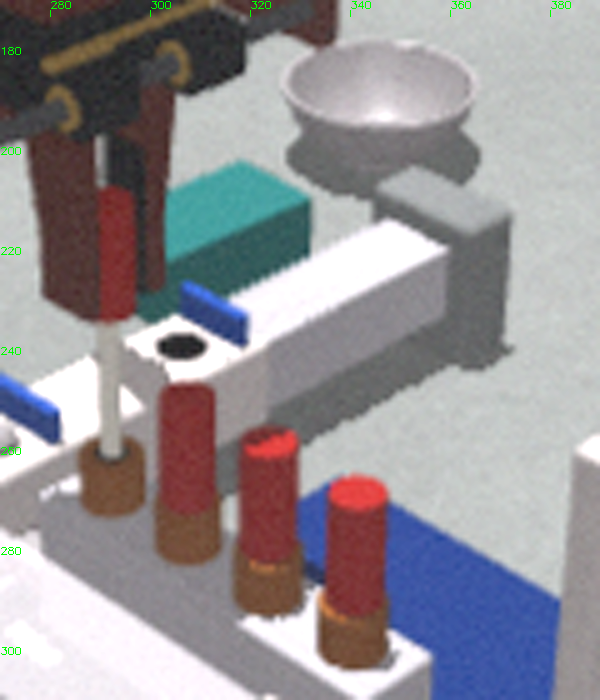

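Emit:
carry_out --pt "0 0 0.012 0 0.9" --pt "0 0 0.012 0 0.9" --pt "0 0 0.012 0 0.9" --pt "0 0 0.01 0 0.9" --pt "0 0 0.006 0 0.9" --pt "0 0 0.004 0 0.9" --pt "0 0 0.002 0 0.9" --pt "0 0 0.002 0 0.9" --pt "0 0 0.001 0 0.9" --pt "0 0 0 0 0.9" --pt "0 0 0 0 0.9"

```text
time_s: 53.18
position: [497.6, -69.4, 95.2]
orientation: [-180.0, 0.1, 177.2]
wrist_force: [-1.8, 0.5, 6.0]
finger_gap: 0.229
```

Emit:
carry_out --pt "0 0 0 0 0.5" --pt "0 0 0 0 0.1" --pt "0 0 0 0 0.1" --pt "0 0 -0.03 0 0.1" --pt "0 0 -0.05 0 0.1" --pt "0 0 -0.05 0 0.1" --pt "0.02 0 0 10 1" --pt "0 0 0 10 1" --pt "0 0 0 10 1" --pt "0 0 0 10 1" --pt "0 0 0 10 1" --pt "0 0 0 10 1"

```text
time_s: 54.68
position: [477.3, -68.4, 223.9]
orientation: [-180.0, -0.0, 116.9]
wrist_force: [-0.3, -0.5, -0.8]
finger_gap: 0.006
```

Emit:
carry_out --pt "0 0 0 10 1" --pt "0 0 0 10 1" --pt "0 0 0 10 1" --pt "0 0 0 0 1" --pt "0 0 0 0 1"

```text
time_s: 55.3
position: [477.3, -68.3, 224.0]
orientation: [-180.0, -0.0, 87.4]
wrist_force: [0.1, -0.2, 0.5]
finger_gap: 0.002
```

```bash
python3 -c "
from h import *
shift([*rig(0,-3),90])
s=r.read_camera('scene');t=r.read_camera('top');crop(s,220,150,380,310,5,'s26');crop(t,300,150,400,300,4,'t26')
"
```

```text
t 55.3 p [477.3 -68.3 224. ] yaw 87.43 F [ 0.1 -0.2  0.5] gap 0.002  tool shift mm [ -1.9 -49.9 134. ]
```

View pics/s26.png

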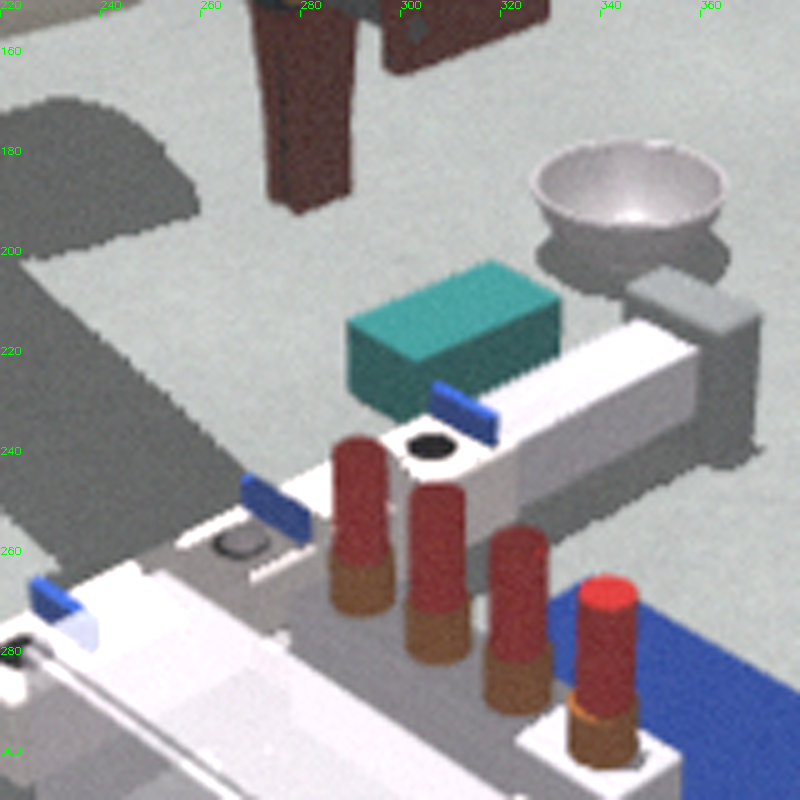

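All four caps are seated and the mat is clear. Before pressing the pin next to the caps, I'll check the height of the gripper bracket's lower corner above the tips, using the sightings I already have.

```bash
python3 - <<'E'
from h import *
from scipy.optimize import least_squares
obs=[([428.8,-67.6,138],(280.3,205)),([427.8,-66.8,68.5],(281.2,241.2)),([477.3,-68.3,224],(299.4,165)),([428.7,-60.4,59.9],(283.7,243.5))]
f=lambda d:np.concatenate([proj('scene',np.array(p)+d)-u for p,u in obs])
s=least_squares(f,[30,0,70]);print(s.x,s.fun)
c=r.camera_params('scene');M=np.array(c['world_to_cam']);print(-M[:3,:3].T@M[:3,3])
E
```

```text
[ 76.73 -33.4   80.74] [-0.65  0.07 -0.31 -0.46  0.49  0.13  0.42  0.24]
[1067.77 -614.04  630.  ]
```

The corner is about 80.7 mm above the tips, so it clears the caps (134 mm) by about 6 mm. Pressing the pin again.

Emit:
carry_out --pt "-0.002 -0.025 0 0 1" --pt "0 -0.025 0 0 1" --pt "0 0 0 0 1" --pt "0 0 0.05 0 1" --pt "0 0 0.05 0 1" --pt "0 0 0.03 0 1" --pt "0 0 0.012 0 1" --pt "0 0 0.01 0 1" --pt "0 0 0 0 1" --pt "0 0 0 0 1"

```text
time_s: 56.65
position: [428.0, -68.1, 73.4]
orientation: [179.9, 0.0, 87.2]
wrist_force: [0.7, -0.5, 0.8]
finger_gap: 0.004
```

```bash
python3 -c "
from h import *
shift([*rig(0,-3),60])
s=r.read_camera('scene');crop(s,230,180,350,300,6,'s27')
"
```

```text
t 56.65 p [428.  -68.1  73.4] yaw 87.24 F [ 0.7 -0.5  0.8] gap 0.004  tool shift mm [ 0.1 -0.6 13.4]
```

View pics/s27.png

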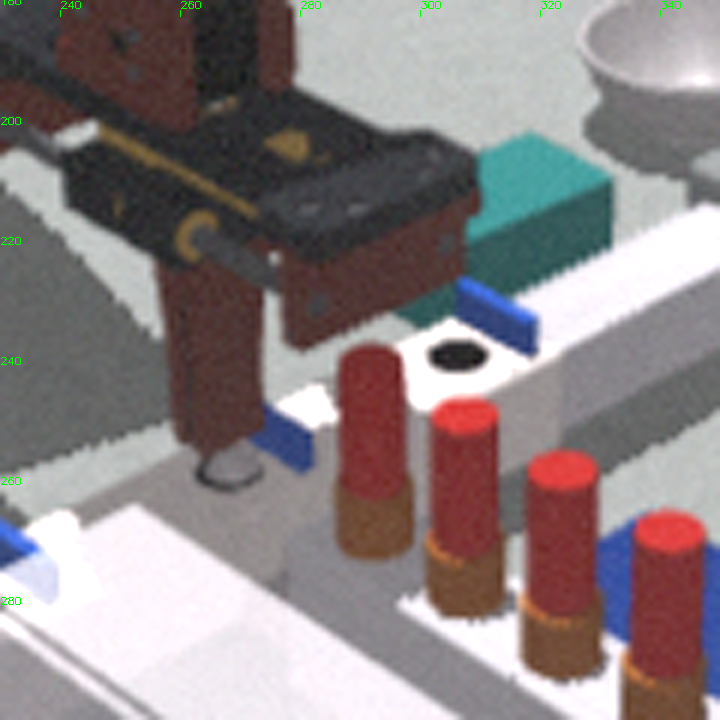

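Emit:
carry_out --pt "0 0 0.004 0 1" --pt "0 0 0.003 0 1" --pt "0 0 0.003 0 1" --pt "0 0 0.002 0 1" --pt "0 0 0 0 1" --pt "0 0 0 0 1"

```text
time_s: 57.45
position: [427.8, -68.1, 61.1]
orientation: [179.9, 0.0, 87.2]
wrist_force: [-1.1, -0.2, 6.6]
finger_gap: 0.006
```

Emit:
carry_out --pt "0 0 0.001 0 1" --pt "0 0 0.001 0 1" --pt "0 0 0 0 1" --pt "0.002 0 0 0 1" --pt "0.002 0 0 0 1" --pt "0.002 0 0 0 1" --pt "0.002 0 0 0 1" --pt "0.002 0 0 0 1" --pt "0.002 0 0 0 1" --pt "0 0 0 0 1"

```text
time_s: 58.7
position: [428.9, -58.1, 60.3]
orientation: [179.8, 0.3, 87.2]
wrist_force: [-1.1, -6.2, 9.9]
finger_gap: 0.004
```

```bash
python3 -c "
from h import *
shift([*rig(0,0),60])
s=r.read_camera('scene');crop(s,230,180,350,300,6,'s28')
"
```

```text
t 58.7 p [428.9 -58.1  60.3] yaw 87.17 F [-1.1 -6.2  9.9] gap 0.004  tool shift mm [-6.9 -1.1  0.3]
```

View pics/s28.png

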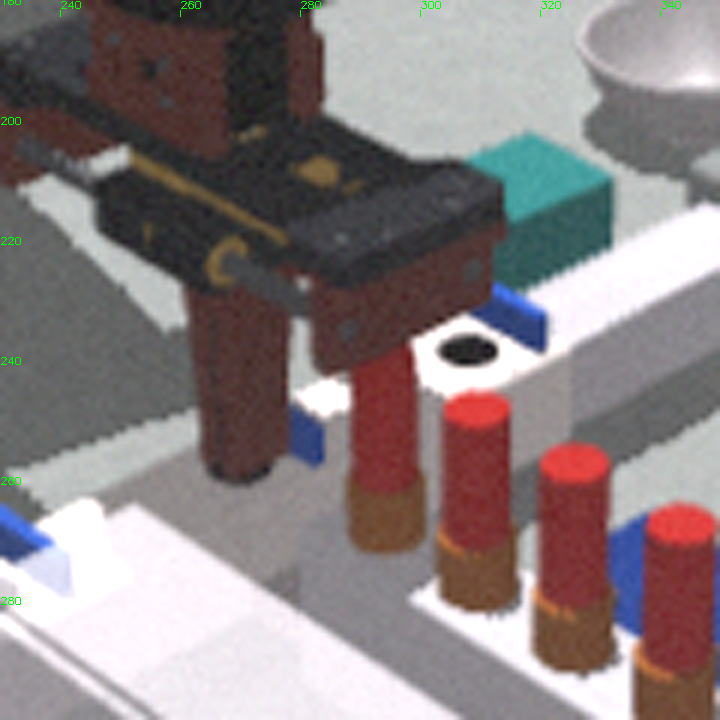

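Emit:
carry_out --pt "0.002 0 0 0 1" --pt "0.002 0 0 0 1" --pt "0.002 0 0 0 1" --pt "0.002 0 0 0 1" --pt "0.002 0 0 0 1" --pt "0.002 0 0 0 1" --pt "0.003 0 0 0 1" --pt "0.003 0 0 0 1" --pt "0.003 0 0 0 1" --pt "0.003 0 0 0 1" --pt "0.003 0 0 0 1" --pt "0.003 0 0 0 1"

```text
time_s: 60.25
position: [430.2, -28.6, 60.3]
orientation: [179.8, 0.3, 87.1]
wrist_force: [-2.2, -9.6, 10.8]
finger_gap: 0.009
```

Emit:
carry_out --pt "0.004 0 0 0 1" --pt "0.004 0 0 0 1" --pt "0.004 0 0 0 1" --pt "0.004 0 0 0 1" --pt "0.004 0 0 0 1" --pt "0.004 0 0 0 1" --pt "0.004 0 0 0 1" --pt "0.004 0 0 0 1" --pt "0.004 0 0 0 1" --pt "0.004 0 0 0 1" --pt "0.003 0 0 0 1" --pt "0 0 0 0 1"

```text
time_s: 61.75
position: [432.3, 15.4, 60.2]
orientation: [179.8, 0.2, 87.2]
wrist_force: [-1.1, -6.1, 11.0]
finger_gap: 0.003
```

```bash
python3 -c "
from h import *
shift([*rig(0,104),60])
s=r.read_camera('scene');crop(s,230,150,430,330,4,'s29')
"
```

```text
t 61.75 p [432.3  15.4  60.2] yaw 87.19 F [-1.1 -6.1 11. ] gap 0.003  tool shift mm [23.5 -1.4  0.2]
```

View pics/s29.png

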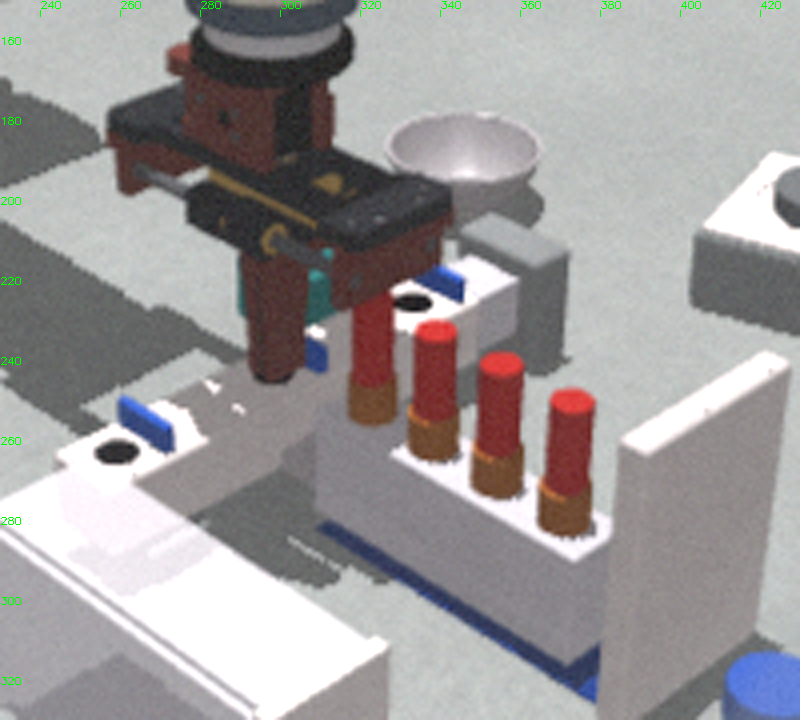

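Emit:
carry_out --pt "0.003 0 0 0 1" --pt "0.003 0 0 0 1" --pt "0.003 0 0 0 1" --pt "0.003 0 0 0 1" --pt "0.002 0 0 0 1" --pt "0.002 0 0 0 1" --pt "0.001 0 0 0 1" --pt "0.001 0 0 0 1" --pt "0.001 0 0 0 1" --pt "0.001 0 0 0 1" --pt "0.001 0 0 0 1" --pt "0 0 0 0 1"

```text
time_s: 63.3
position: [433.3, 37.4, 60.1]
orientation: [179.8, 0.1, 87.2]
wrist_force: [-2.5, -2.5, 11.0]
finger_gap: 0.005
```

Emit:
carry_out --pt "0.001 0 0 0 1" --pt "0.001 0 0 0 1" --pt "0 0 0 0 1" --pt "0 0 0 0 1"

```text
time_s: 63.8
position: [433.4, 39.3, 60.1]
orientation: [179.8, 0.1, 87.2]
wrist_force: [-2.9, -2.2, 9.9]
finger_gap: 0.006
```

```bash
python3 -c "
from h import *
shift([*rig(0,104),60])
s=r.read_camera('scene');crop(s,230,150,430,330,4,'s30')
"
```

```text
t 63.8 p [433.4  39.3  60.1] yaw 87.22 F [-2.9 -2.2  9.9] gap 0.006  tool shift mm [-0.5 -1.3  0.1]
```

View pics/s30.png

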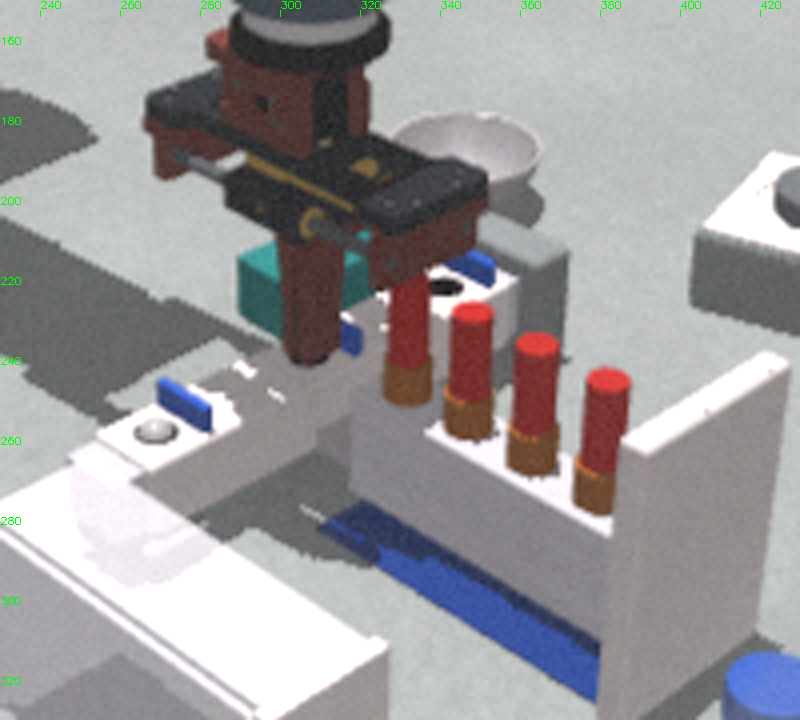

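The pin is up in the last hole at (268,257), and the carriage is before the lamp. Next I back off, lift, and measure the timer from the first pictures.

Emit:
carry_out --pt "-0.003 0 0 0 1" --pt "-0.001 0 -0.01 0 1" --pt "0 0 -0.05 0 1" --pt "0 0 -0.05 0 1" --pt "0 0 -0.05 0 1" --pt "0.03 0 0 0 0.2" --pt "0.05 0.01 0 0 0.2" --pt "0.05 0.02 0 0 0.2" --pt "0.05 0.02 0 0 0.2" --pt "0.05 0.01 0 0 0.2" --pt "0 0 0 0 0.2"

```text
time_s: 65.22
position: [502.9, 265.2, 216.0]
orientation: [-179.8, 0.1, 87.5]
wrist_force: [-0.6, -0.3, 0.4]
finger_gap: 0.4
```

```bash
cat > ptr.py <<'E'
from h import *
KC=np.array([530.3,364.0])
def pointer(n,im,box,th):
    x0,y0,x1,y1=box; H=cv2.cvtColor(im,cv2.COLOR_RGB2HSV)[y0:y1,x0:x1].astype(float)
    w=np.clip(cv2.cvtColor(im,cv2.COLOR_RGB2GRAY)[y0:y1,x0:x1].astype(float)-th,0,None)
    yy,xx=np.nonzero(w); ww=w[yy,xx]; P3=np.array([onz(n,a+x0,b+y0,108.5)[:2] for a,b in zip(xx,yy)])
    c=(P3*ww[:,None]).sum(0)/ww.sum(); C=((P3-c)*ww[:,None]).T@(P3-c)/ww.sum(); e,v=np.linalg.eigh(C); d=v[:,1]
    if (c-KC)@d<0:d=-d
    print(n,"cent",c,"npx",len(ww),"len",np.sqrt(e*12),"axis ang",np.degrees(np.arctan2(d[1],d[0])),"cent ang from KC",np.degrees(np.arctan2(*(c-KC)[::-1])))
E
python3 - <<'E'
from ptr import *
t=np.load('t0.npy');s=np.load('s0.npy')
g=cv2.cvtColor(t,cv2.COLOR_RGB2GRAY);print(g[245:260,130:146]);g=cv2.cvtColor(s,cv2.COLOR_RGB2GRAY);print(g[174:186,430:450])
shift([530.3,364,130])
E
```

```text
[[162 155 144 142 125 102  75  51  35  32  32  34  40  51  59  66]
 [160 141 118 109  90  61  42  32  31  30  30  29  31  34  39  45]
 [161 149 123  98  62  37  29  33  39  36  34  31  32  33  30  26]
 [156 153 137  96  52  30  36  58  80  71  45  31  30  31  31  18]
 [132 137 135  86  42  33  57  98 129 110  62  33  32  33  29  19]
 [118 120 121  76  36  42  79 130 145 110  59  34  33  32  28  20]
 [143 134 111  67  37  58 105 146 138  88  45  33  32  34  29  19]
 [151 144 107  66  49  81 129 147 116  63  36  33  32  31  25  19]
 [134 141 105  73  68 104 146 138  88  43  32  31  31  27  17  20]
 [131 140 104  80  86 117 145 117  64  34  30  30  23  22  15  15]
 [140 144 104  83  90 114 128  93  53  32  26  22  16  17  14  13]
 [135 141 106  84  85  96 103  84  66  48  34  25  17  14  15  16]
 [123 141 111  87  81  83  85  82  78  67  57  43  34  22  20  19]
 [116 139 119  89  82  80  81  81  80  78  75  67  55  40  33  32]
 [123 144 125  94  81  82  82  81  81  82  81  78  71  61  59  59]]
[[121 121 123 126 123 123 126 121 122 124 124 125 123 126 126 116 106 105
   93  62]
 [121 122
[... 326 characters left out ...]
124]
 [123 124 122 122  99  66  50  78 144 164 114  62  43  65  83 115 125 125
  126 122]
 [125 125 123 123  77  41  37  38  79 125 104  53  38  44  45  89 116 125
  123 122]
 [123 125 123 122  69  31  37  39  37  47  51  41  30  36  41  56 108 122
  122 123]
 [121 121 119 112  60  28  35  35  41  41  34  36  36  33  31  59 111 125
  125 121]
 [121 120 124 106  60  34  33  35  33  33  32  35  32  29  31  80 114 123
  123 124]
 [126 123 125  95  51  36  34  28  38  29  32  32  32  33  32  83 116 122
  123 124]
 [125 123 124  82  44  33  34  34  35  34  34  29  31  34  32 101 123 124
  125 124]]
t 65.225 p [502.9 265.2 216. ] yaw 87.45 F [-0.6 -0.3  0.4] gap 0.4  tool shift mm [99.9 23.  86. ]
```

```bash
python3 - <<'E'
from ptr import *
t=np.load('t0.npy');s=np.load('s0.npy')
pointer('top',t,(134,247,142,257),90)
pointer('scene',s,(436,177,442,182),110)
# green reference and yaw: green(532.3,413.1); console yaw
for yaw in (11.5,12.2,12.8): print(yaw,"green world angle",180+yaw-np.degrees(1.8))
print(np.degrees(np.arctan2(413.1-364,532.3-530.3)))
# red mark
E
```

```text
top cent [525.72 369.8 ] npx 23 len [ 4.6  14.54] axis ang 152.65487147859324 cent ang from KC 128.3184193869488
scene cent [521.59 376.38] npx 13 len [ 8.21 16.8 ] axis ang 128.67946253817556 cent ang from KC 125.1423672040809
11.5 green world angle 88.36759687645181
12.2 green world angle 89.0675968764518
12.8 green world angle 89.66759687645182
87.66744917464369
```

Emit:
carry_out --pt "0.05 0.012 0 0 0.2" --pt "0.049 0.011 0 0 0.2" --pt "0 0 0.04 0 0.2" --pt "0 0 0.03 0 0.2" --pt "0 0 0 0 0.2" --pt "0 0 0 0 0.2"

```text
time_s: 65.97
position: [531.5, 360.0, 149.9]
orientation: [179.9, -0.0, 87.2]
wrist_force: [-0.5, 0.4, 0.6]
finger_gap: 0.4
```

```bash
python3 -c "
from h import *
shift([530.5,365,73])
s=r.read_camera('scene');t=r.read_camera('top');crop(s,380,110,490,240,5,'s31');crop(t,100,190,200,300,5,'t31')
"
```

```text
t 65.975 p [531.5 360.  149.9] yaw 87.19 F [-0.5  0.4  0.6] gap 0.4  tool shift mm [ 5.  -1.3 76.9]
```

View pics/s31.png

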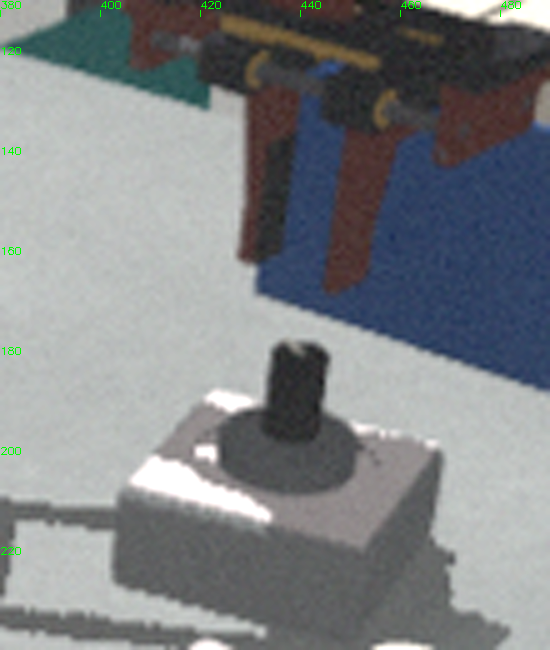

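View pics/t31.png

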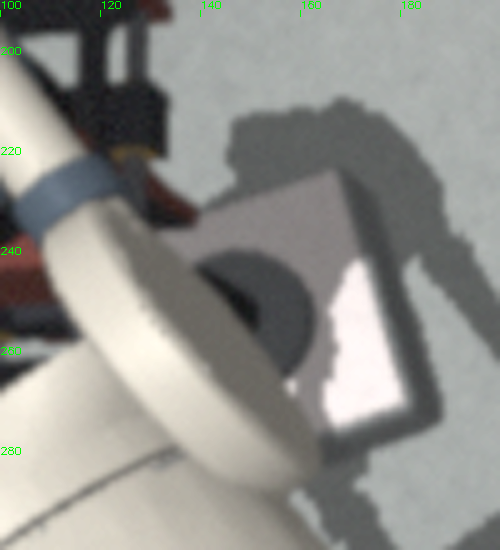

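Emit:
carry_out --pt "0.005 0 0 0 0.2" --pt "0 0 0.02 0 0.2" --pt "0 0 0.02 0 0.2" --pt "0 0 0 0 0.2" --pt "0 0 0 0 0.2"

```text
time_s: 66.7
position: [531.1, 365.4, 107.7]
orientation: [-180.0, 0.0, 87.2]
wrist_force: [1.1, -0.3, -0.4]
finger_gap: 0.403
```

```bash
python3 -c "
from h import *
shift([531.2,366,73])
s=r.read_camera('scene');crop(s,390,130,490,230,7,'s32')
print(proj('scene',[531.2,366,108]),proj('scene',[531.2,366,68]))
"
```

```text
t 66.7 p [531.1 365.4 107.7] yaw 87.24 F [ 1.1 -0.3 -0.4] gap 0.403  tool shift mm [ 0.6  0.  34.7]
[439.37 180.9 ] [437.17 196.61]
```

View pics/s32.png

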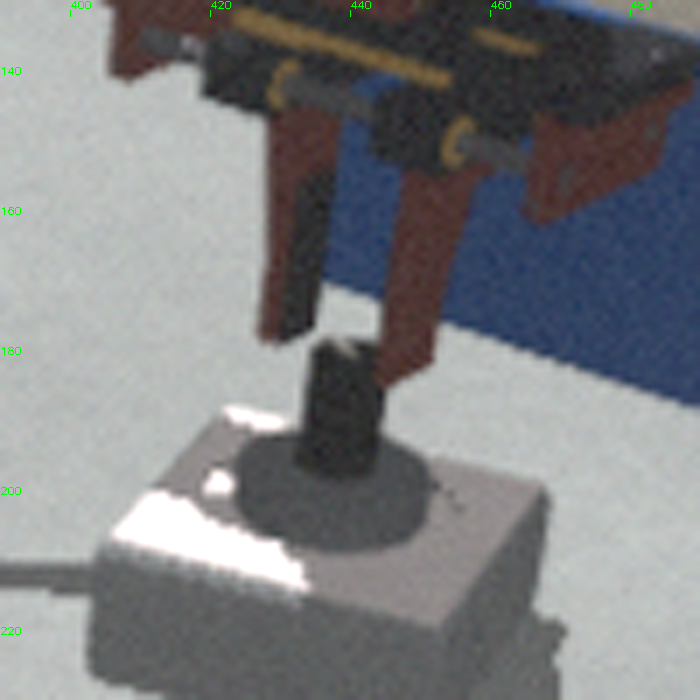

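Emit:
carry_out --pt "0.0005 0 0.015 0 0.2" --pt "0 0 0.01 0 0.2" --pt "0 0 0.006 0 0.2" --pt "0 0 0 0 0.2" --pt "0 0 0 0 0.2" --grip_force 12

```text
time_s: 67.38
position: [531.4, 366.1, 77.5]
orientation: [180.0, -0.0, 87.2]
wrist_force: [-0.1, 0.3, 0.1]
finger_gap: 0.399
```

```bash
python3 -c "
from h import *
shift([531.2,366,73])
s=r.read_camera('scene');crop(s,390,130,490,230,7,'s33')
"
```

```text
t 67.375 p [531.4 366.1  77.5] yaw 87.24 F [-0.1  0.3  0.1] gap 0.399  tool shift mm [-0.1 -0.2  4.5]
```

View pics/s33.png

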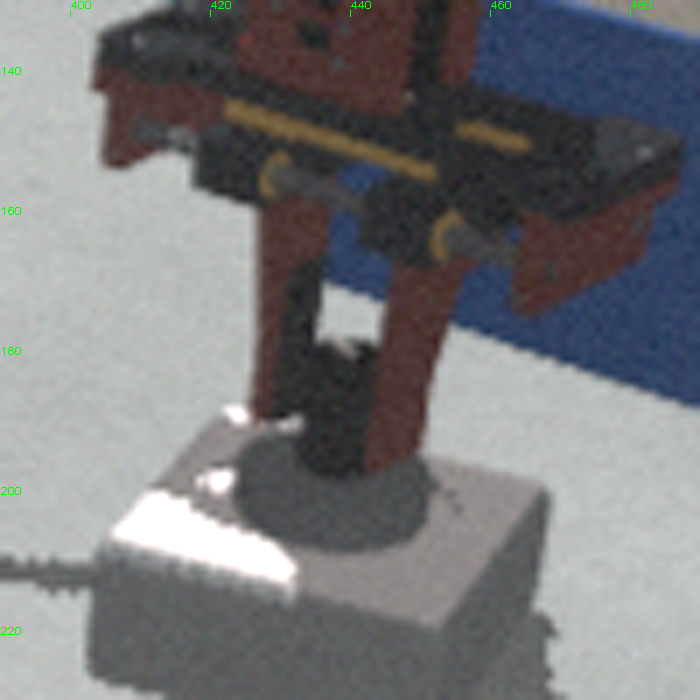

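Straddling the knob, with tips at 77 mm and the outer knob at 67 mm. Close here.

Emit:
carry_out --pt "0 0 0.002 0 0.3" --pt "0 0 0 0 0.45" --pt "0 0 0 0 0.6" --pt "0 0 0 0 0.7" --pt "0 0 0 0 0.7" --pt "0 0 0 0 0.7" --grip_force 12

```text
time_s: 68.18
position: [532.7, 366.0, 75.2]
orientation: [179.8, -0.0, 87.2]
wrist_force: [7.0, 0.9, -2.9]
finger_gap: 0.293
```

Emit:
carry_out --pt "0 0.0015 0 0 0.7" --pt "0 0 0 0 0.7"

```text
time_s: 68.42
position: [532.8, 366.0, 75.2]
orientation: [-180.0, -0.0, 87.2]
wrist_force: [0.3, 0.5, -0.2]
finger_gap: 0.291
```

Emit:
carry_out --pt "0 0 0 5 0.7" --pt "0 0 0 5 0.7" --pt "0 0 0 5 0.7" --pt "0 0 0 5 0.7" --pt "0 0 0 5 0.7" --pt "0 0 0 5 0.7" --pt "0 0 0 5 0.7" --pt "0 0 0 5 0.7" --pt "0 0 0 5 0.7" --pt "0 0 0 5 0.7" --pt "0 0 0 0 0.7" --pt "0 0 0 0 0.7"

```text
time_s: 69.92
position: [532.0, 366.4, 75.2]
orientation: [-179.9, 0.0, 37.4]
wrist_force: [-4.4, 1.4, 0.2]
finger_gap: 0.291
```

```bash
python3 -c "
from h import *
shift([532.8,366,73])
s=r.read_camera('scene');t=r.read_camera('top');crop(s,390,130,490,230,7,'s34');crop(t,100,200,200,300,6,'t34')
"
```

```text
t 69.925 p [532.  366.4  75.2] yaw 37.37 F [-4.4  1.4  0.2] gap 0.291  tool shift mm [0.3 0.8 2.2]
```

View pics/s34.png

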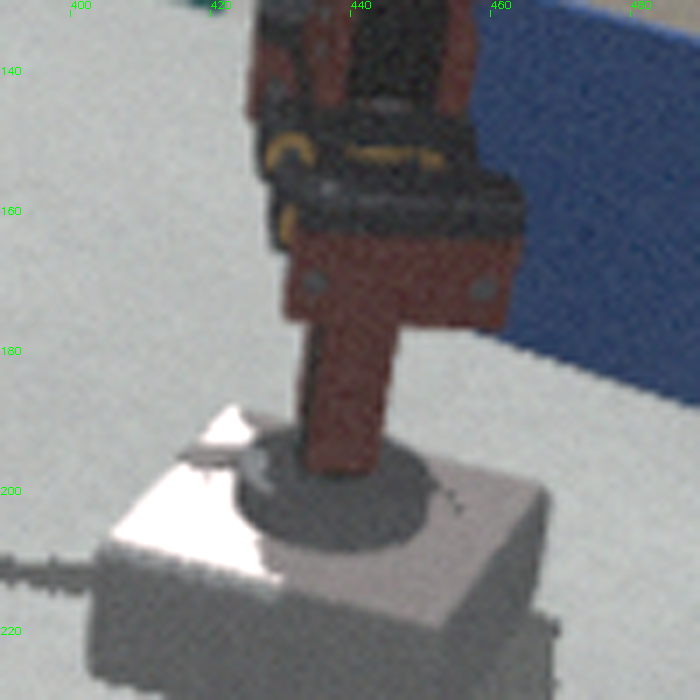

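Emit:
carry_out --pt "0 0 0 0 0.5" --pt "0 0 0 0 0.2" --pt "0 0 0 0 0.2" --pt "0 0 -0.02 0 0.2" --pt "0 0 -0.05 0 0.2" --pt "0 0 -0.06 0 0.2" --pt "-0.038 0.025 -0.01 0 0.2" --pt "-0.038 0.025 0 0 0.2" --pt "-0.038 0.025 0 0 0.2" --pt "-0.038 0.025 0 0 0.2" --pt "0 0 0 0 0.2" --pt "0 0 0 0 0.2"

```text
time_s: 71.53
position: [472.7, 194.7, 216.5]
orientation: [180.0, -0.1, 37.2]
wrist_force: [0.2, 0.3, 0.8]
finger_gap: 0.402
```

```bash
python3 -c "
from ptr import *
shift([532.8,366,110])
s=r.read_camera('scene');t=r.read_camera('top');crop(s,400,165,480,240,8,'s35');crop(t,110,215,190,295,8,'t35');np.save('t2.npy',t);np.save('s2.npy',s)
print(cv2.cvtColor(t,cv2.COLOR_RGB2GRAY)[242:258,130:146])
"
```

```text
t 71.525 p [472.7 194.7 216.5] yaw 37.21 F [0.2 0.3 0.8] gap 0.402  tool shift mm [ 151.5 -100.1  106.5]
[[170 170 169 166 157 152 161 156 138 119 104  92  89  87  85  83]
 [170 170 167 159 138 133 145 131 100  79  73  75  79  82  83  85]
 [171 169 165 161 144 131 118  91  63  48  48  53  64  71  79  84]
 [170 160 149 149 132 106  78  53  38  35  32  38  46  55  63  77]
 [167 147 121 114  96  66  45  33  37  34  33  30  34  38  42  53]
 [168 154 122  94  63  42  42  54  54  46  35  33  35  34  30  30]
 [162 158 141  97  62  67  89 105 100  77  47  33  33  35  33  22]
 [138 143 145 116 105 119 143 148 135  97  53  34  35  35  29  22]
 [124 130 154 152 149 153 154 140 119  81  47  33  34  33  31  19]
 [149 146 150 153 142 129 114  94  75  52  38  34  34  33  29  20]
 [159 153 130 116  98  81  63  49  42  35  35  32  33  31  22  17]
 [140 146 113  86  67  50  40  34  36  34  33  32  31  28  17  16]
 [135 145 108  83  74  59  46  36  33  32  29  29  25  20  19  16]
 [145 149 108  84  80  74  63  48  40  32  22  20  20  18  23  24]
 [142 147 109  86  84  81  76  70  60  47  31  21  17  22  28  33]
 [129 144 116  89  84  84  82  83  77  69  55  40  32  29  37  40]]
```

View pics/t35.png

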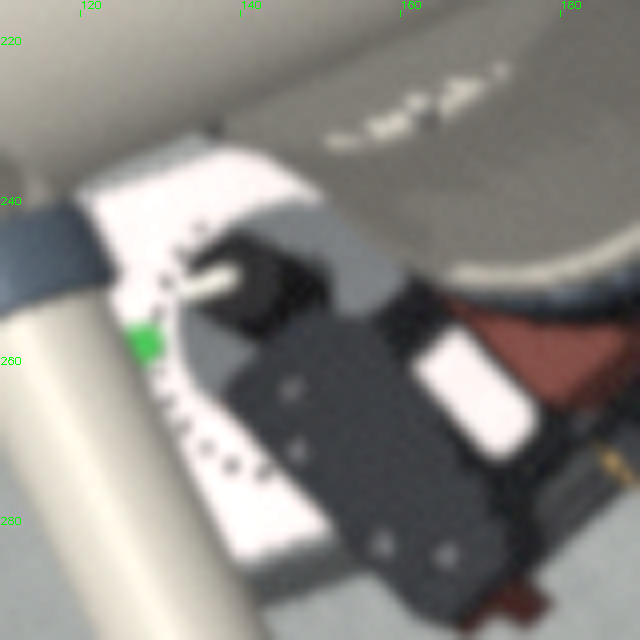

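```bash
python3 - <<'E'
import ptr
from ptr import *
ptr.KC=np.array([532.3,366.3])
t0=np.load('t0.npy');t=np.load('t2.npy')
pointer('top',t0,(134,247,142,257),90)
for th in(80,90,100): pointer('top',t,(134,246,142,254),th)
E
```

```text
top cent [525.72 369.8 ] npx 23 len [ 4.6  14.54] axis ang 152.65487147859324 cent ang from KC 152.0126839336365
top cent [531.   371.58] npx 22 len [ 7.1  10.37] axis ang 103.93039239597398 cent ang from KC 103.87385127201935
top cent [530.88 371.66] npx 19 len [ 5.94 10.07] axis ang 103.84911464805958 cent ang from KC 104.82564276258063
top cent [530.75 371.77] npx 14 len [4.45 9.53] axis ang 102.80759089186883 cent ang from KC 105.78816618639229
```

View pics/s35.png

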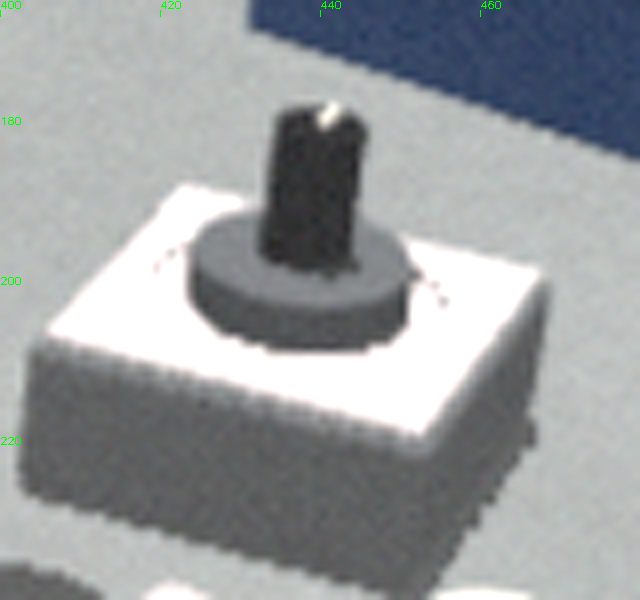

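```bash
python3 - <<'E'
from h import *
t=np.load('t0.npy');g=cv2.cvtColor(t,cv2.COLOR_RGB2GRAY).copy()
m=np.zeros_like(g);m[215:295,110:192]=g[215:295,110:192]>140
n,l,s,c=cv2.connectedComponentsWithStats(m);i=1+np.argmax(s[1:,4]);cn=cv2.findContours((l==i).astype(np.uint8),cv2.RETR_EXTERNAL,cv2.CHAIN_APPROX_NONE)[0][0]
hull=cv2.convexHull(cn)[:,0]
# edges pts per side using contour near approx corners
ap=cv2.approxPolyDP(cv2.convexHull(cn),5,True)[:,0].astype(float);print(ap)
pts=cn[:,0].astype(float);L=[]
for k in range(len(ap)):
    a,b=ap[k],ap[(k+1)%len(ap)];d=b-a;ln=np.linalg.norm(d);
    if ln<25: continue
    d/=ln;q=[p for p in pts if abs((p-a)@[-d[1],d[0]])<1.8 and 5<(p-a)@d<ln-5]
    W=np.array([onz('top',*p,50)[:2] for p in q],np.float32);v=cv2.fitLine(W,cv2.DIST_L2,0,.01,.01).ravel();print(len(q),np.degrees(np.arctan2(v[1],v[0])));L.append(v)
C=[]
for k in range(4):
    v,w=L[k],L[(k+1)%4];x=np.linalg.solve(np.array([v[:2],-w[:2]]).T,w[2:]-v[2:]);C.append(v[2:]+x[0]*v[:2])
C=np.array(C);c=C.mean(0);print(C,c)
gm=onz("top",127.38,257.62,50)[:2]-c;print("green ang",np.degrees(np.arctan2(gm[1],gm[0])))
E
```

```text
[[166. 225.]
 [179. 269.]
 [131. 286.]
 [119. 240.]]
35 13.032599
39 -77.30086
36 12.567844
38 -77.85699
[[491.14 302.  ]
 [467.21 408.2 ]
 [573.35 431.86]
 [596.06 326.29]] [531.94 367.09]
green ang 89.58761317149214
```

Emit:
carry_out --pt "0.038 -0.025 0 0 0.2" --pt "0.038 -0.025 0 0 0.2" --pt "0.038 -0.025 0 0 0.2" --pt "0.0375 -0.025 0 0 0.2" --pt "0 0 0 0 0.2" --pt "0 0 0 0 0.2" --pt "0 0 0.05 0 0.2" --pt "0 0 0.035 0 0.2" --pt "0 0 0 0 0.2" --pt "0 0 0 0 0.2"

```text
time_s: 72.88
position: [533.0, 365.4, 132.8]
orientation: [180.0, -0.2, 37.2]
wrist_force: [-0.3, 0.6, -0.0]
finger_gap: 0.4
```

```bash
python3 -c "
from ptr import *
shift([532.3,366.3,76])"
```

```text
t 72.875 p [533.  365.4 132.8] yaw 37.2 F [-0.3  0.6 -0. ] gap 0.4  tool shift mm [-0.  -1.1 56.8]
```

Emit:
carry_out --pt "0 -0.001 0.025 0 0.2" --pt "0 0 0.02 0 0.2" --pt "0 0 0.009 0 0.2" --pt "0 0 0 0 0.2" --pt "0 0 0 0 0.2"

```text
time_s: 73.5
position: [532.3, 366.7, 77.2]
orientation: [180.0, -0.1, 37.2]
wrist_force: [0.1, 0.7, 1.1]
finger_gap: 0.395
```

Emit:
carry_out --pt "0 0 0 0 0.3" --pt "0 0 0 0 0.45" --pt "0 0 0 0 0.6" --pt "0 0 0 0 0.7" --pt "0 0 0 0 0.7"

```text
time_s: 74.12
position: [532.1, 366.6, 76.8]
orientation: [180.0, -0.1, 37.2]
wrist_force: [0.6, -0.3, 4.1]
finger_gap: 0.291
```

Emit:
carry_out --pt "0 0 0 4 0.7" --pt "0 0 0 4 0.7" --pt "0 0 0 4 0.7" --pt "0 0 0 2 0.7" --pt "0 0 0 0 0.7" --pt "0 0 0 0 0.7"

```text
time_s: 74.88
position: [532.0, 366.8, 76.8]
orientation: [-180.0, -0.1, 23.3]
wrist_force: [-0.5, 0.0, 5.2]
finger_gap: 0.294
```

Emit:
carry_out --pt "0 0 0 0 0.5" --pt "0 0 0 0 0.2" --pt "0 0 0 0 0.2" --pt "0 0 -0.02 0 0.2" --pt "0 0 -0.05 0 0.2" --pt "0 0 -0.06 0 0.2" --pt "-0.04 0.02 -0.01 0 0.2" --pt "-0.05 0.025 0 0 0.2" --pt "-0.05 0.025 0 0 0.2" --pt "-0.05 0.025 0 0 0.2" --pt "-0.04 0.02 0 0 0.2" --pt "0 0 0 0 0.2"

```text
time_s: 76.38
position: [364.9, 168.7, 218.5]
orientation: [180.0, -0.3, 23.1]
wrist_force: [1.1, -0.0, 0.2]
finger_gap: 0.399
```

```bash
python3 - <<'E'
import ptr
from ptr import *
ptr.KC=np.array([532.3,366.3])
shift([532.8,366,110])
s=r.read_camera('scene');t=r.read_camera('top');crop(t,110,215,190,295,8,'t36');cv2.imwrite('pics/s36.png',s[:,:,::-1]);cv2.imwrite('pics/tf36.png',t[:,:,::-1])
np.save('t3.npy',t);np.save('s3.npy',s)
print(cv2.cvtColor(t,cv2.COLOR_RGB2GRAY)[243:255,130:146])
for th in(80,90,100): pointer('top',t,(134,245,142,254),th)
E
```

```text
t 76.375 p [364.9 168.7 218.5] yaw 23.14 F [ 1.1 -0.   0.2] gap 0.399  tool shift mm [ 231.9 -115.5  108.5]
[[167 167 166 157 134 130 141 124  97  77  68  71  77  80  83  84]
 [167 165 162 158 142 128 115  86  58  46  46  50  61  70  85  91]
 [167 158 147 146 131 104  78  50  34  34  36  45  59  78  94 101]
 [165 145 119 111  94  65  43  33  37  45  55  69  85  96 106 109]
 [164 150 121  94  70  56  50  45  54  68  85  95 104 109 112 115]
 [160 157 144 114  96  90  81  74  85  94 104 108 112 115 116 119]
 [136 144 156 148 134 119 100  97 103 108 113 115 117 118 120 122]
 [120 125 150 146 131 117 109 108 114 114 117 119 120 122 123 123]
 [133 123 127 123 116 113 113 116 117 119 120 123 124 124 125 127]
 [127 117 113 113 114 115 117 119 120 122 124 125 127 128 128 129]
 [115 112 114 115 118 119 121 121 123 126 127 128 129 129 131 131]
 [114 116 117 119 120 122 123 124 126 127 128 129 130 132 132 133]]
top cent [528.67 368.4 ] npx 52 len [13.65 18.83] axis ang -123.69724987778203 cent ang from KC 149.91470464454227
top cent [528.32 368.38] npx 48 len [13.18 19.01] axis ang -122.62130194022284 cent ang from KC 152.41793150570302
top cent [527.92 368.37] npx 42 len [12.54 19.57] axis ang -122.80669374249894 cent ang from KC 154.63848364358014
```

View pics/t36.png

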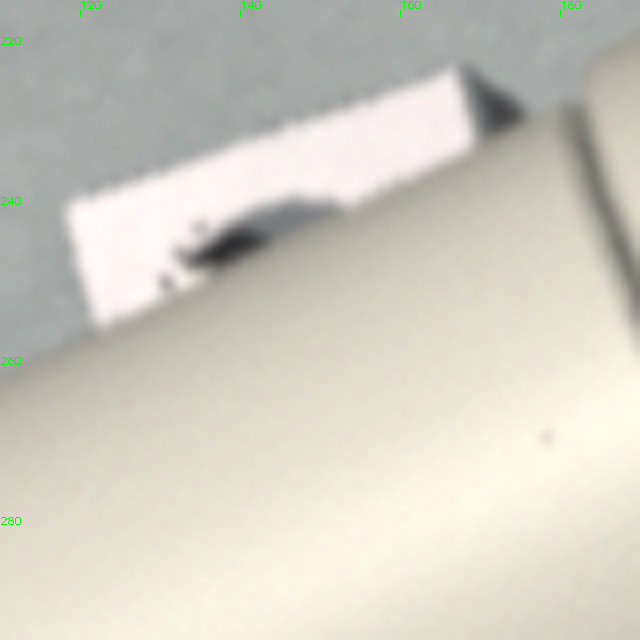

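View pics/s36.png

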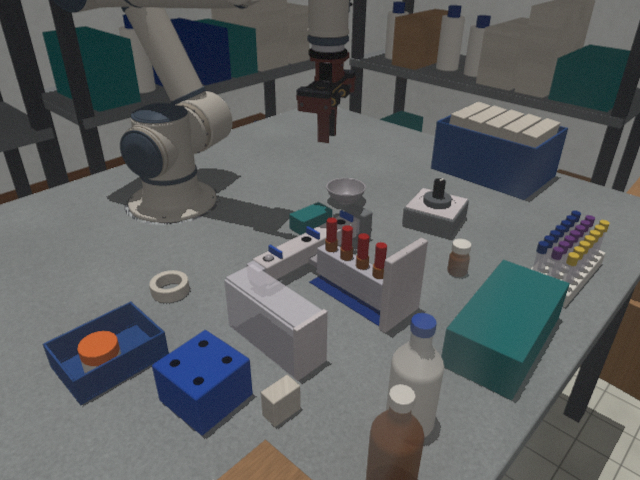

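Emit:
carry_out --pt "0.006 0.049 0 0 0.2" --pt "0.006 0.049 0 0 0.2" --pt "0.006 0.049 0 0 0.2" --pt "0.006 0.049 0 0 0.2" --pt "0 0.04 0 0 0.2" --pt "0 0 0 0 0.2" --pt "0 0 0 0 0.2"

```text
time_s: 77.35
position: [481.4, -36.6, 215.8]
orientation: [-179.9, 0.0, 23.3]
wrist_force: [0.2, -0.5, -0.6]
finger_gap: 0.4
```

```bash
python3 - <<'E'
import ptr
from ptr import *
ptr.KC=np.array([532.3,366.3])
shift([532.8,366,110])
s=r.read_camera('scene');t=r.read_camera('top');crop(t,110,215,190,295,8,'t37');crop(s,230,200,440,330,3.7,'s37');cv2.imwrite('pics/tf37.png',t[:,:,::-1])
np.save('t3.npy',t);np.save('s3.npy',s)
print(cv2.cvtColor(t,cv2.COLOR_RGB2GRAY)[243:255,130:146])
for th in(80,90,100): pointer('top',t,(134,245,142,253),th)
E
```

```text
t 77.35 p [481.4 -36.6 215.8] yaw 23.27 F [ 0.2 -0.5 -0.6] gap 0.4  tool shift mm [ 206.2 -349.6  105.8]
[[163 163 161 153 132 128 138 121  94  74  67  70  75  77  79  82]
 [163 161 160 154 139 125 113  83  57  46  44  48  56  65  75  78]
 [163 153 143 143 126 101  75  51  37  32  33  36  39  46  58  68]
 [160 141 116 108  91  64  43  33  32  32  28  29  29  34  37  46]
 [161 147 120  92  67  55  52  55  51  42  34  31  31  32  29  27]
 [156 153 141 113  96 102 102 102  96  69  42  32  33  31  29  24]
 [131 139 152 144 139 139 140 137 123  84  43  30  33  31  27  22]
 [119 125 145 135 127 126 123 116 102  68  37  32  34  33  31  19]
 [142 135 122  96  82  79  77  69  60  43  33  32  32  32  30  20]
 [152 144 109  71  49  41  41  38  34  32  33  34  31  26  25  21]
 [134 139 105  73  53  39  33  30  32  32  33  29  30  22  19  16]
 [129 139 104  78  69  53  42  35  31  31  31  29  21  19  17  17]]
top cent [533.22 371.96] npx 20 len [ 8.3  12.39] axis ang 34.1283868621212 cent ang from KC 80.81220146500358
top cent [533.01 372.06] npx 18 len [ 8.06 11.86] axis ang 33.98358638568817 cent ang from KC 83.00914583476947
top cent [532.74 372.27] npx 15 len [ 7.71 11.26] axis ang 36.979318899368 cent ang from KC 85.76943430802015
```

View pics/t37.png

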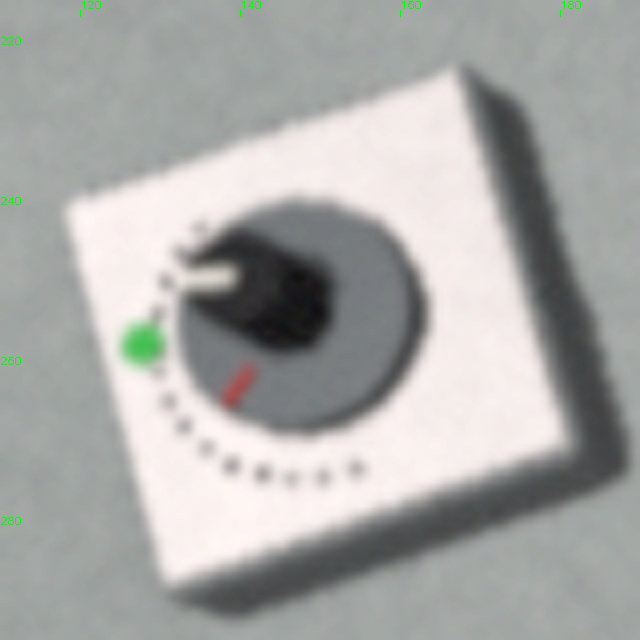

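View pics/s37.png

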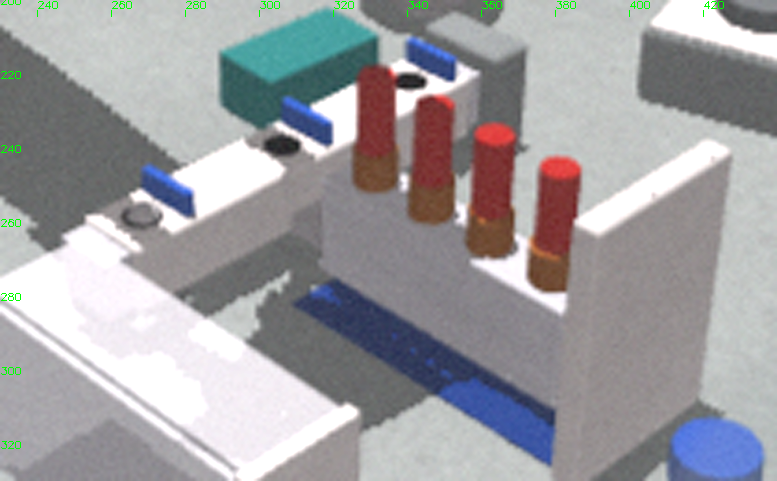

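View pics/tf37.png

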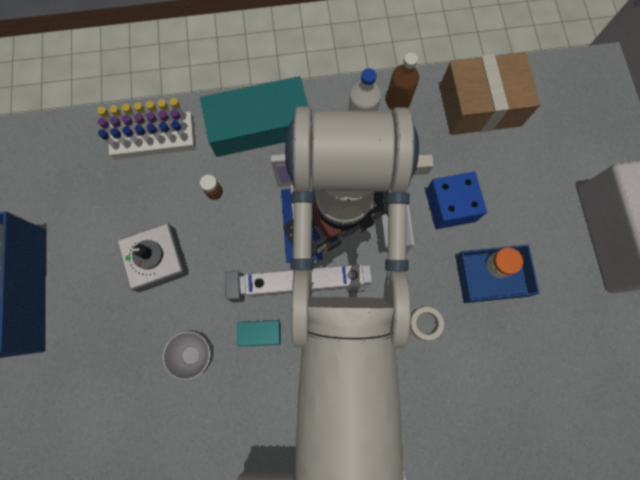

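```bash
python3 - <<'E'
from h import *
t=np.load('t3.npy');g=cv2.cvtColor(t,cv2.COLOR_RGB2GRAY).astype(float)
pts=[]
for c in range(133,140):
    col=g[246:254,c]; w=np.clip(col-np.maximum(col.min(),np.linspace(col[0],col[-1],8)),0,None);v=246+(w*np.arange(8)).sum()/w.sum();pts.append((c,v));print(c,round(v,2))
a=np.polyfit(*np.array(pts[1:]).T,1);print(a)
p=[onz('top',u,np.polyval(a,u),108.3)[:2] for u in(134,140)];d=p[0]-p[1];print(p,np.degrees(np.arctan2(d[1],d[0])))
# predicted bar for several angles about KC
for ang in(82,86,89.5,93):
    K=np.array([532.3,366.3]);e=np.array([np.cos(np.radians(ang)),np.sin(np.radians(ang))])
    print(ang,proj('top',[*K,108]),proj('top',[*(K+13*e),108]))
t0=np.load('t0.npy');hs=cv2.cvtColor(t0,cv2.COLOR_RGB2HSV)
for im in(t0,t):
    H=cv2.cvtColor(im,cv2.COLOR_RGB2HSV).astype(int);m=((H[...,0]<8)|(H[...,0]>170))&(H[...,1]>80);m[:255]=0;m[275:]=0;m[:,:130]=0;m[:,150:]=0;print(comps(m,3))
E
```

```text
133 249.46
134 249.5
135 249.4
136 249.34
137 249.21
138 249.11
139 249.01
[ -0.1  262.85]
[array([531.99, 375.5 ]), array([531.6 , 363.19])] 88.18648599869161
82 [138.53 248.82] [132.23 248.78]
86 [138.53 248.82] [132.2  249.21]
89.5 [138.53 248.82] [132.2  249.59]
93 [138.53 248.82] [132.22 249.96]
[(np.int32(9), [139.11, 263.22], [138, 261, 3, 5])]
[(np.int32(9), [139.33, 262.78], [138, 261, 4, 5])]
```

```bash
python3 - <<'E'
from h import *
for f in('t0','t3'):
    im=np.load(f+'.npy').astype(float);w=np.clip(im[...,0]-im[...,1:].max(-1)-8,0,None)[257:270,134:146];yy,xx=np.mgrid[257:270,134:146];print(f,(w*xx).sum()/w.sum(),(w*yy).sum()/w.sum(),w.sum())
t=np.load('t3.npy');H=cv2.cvtColor(t,cv2.COLOR_RGB2HSV).astype(int)
m=(H[...,0]>5)&(H[...,0]<14)&(H[...,1]>180)&(H[...,2]>100);m[:,:400]=0
for a,c,b in comps(m,50): print("jar lid",a,c,b,onz('top',*c,65))
# bystanders: difference t0/t3
t0=np.load('t0.npy')
d=cv2.absdiff(t0,t).max(-1);
for n,(x0,y0,x1,y1) in dict(bowl=(155,325,220,385),tape=(405,300,450,345),gauze=(230,315,285,350),pill=(195,170,228,205),carton=(405,150,438,178)).items(): print(n,(d[y0:y1,x0:x1]>40).sum())
crop(np.load('s3.npy'),20,290,200,410,4,'s38')
crop(t,400,140,550,310,4,'t38')
E
```

```text
t0 139.20813397129186 262.9617224880383 418.0
t3 139.2214111922141 262.9270072992701 411.0
jar lid 475 [508.42, 260.37] [495, 249, 27, 24] [ 413.02 -401.41   65.  ]
bowl 0
tape 112
gauze 0
pill 0
carton 198
```

View pics/s38.png

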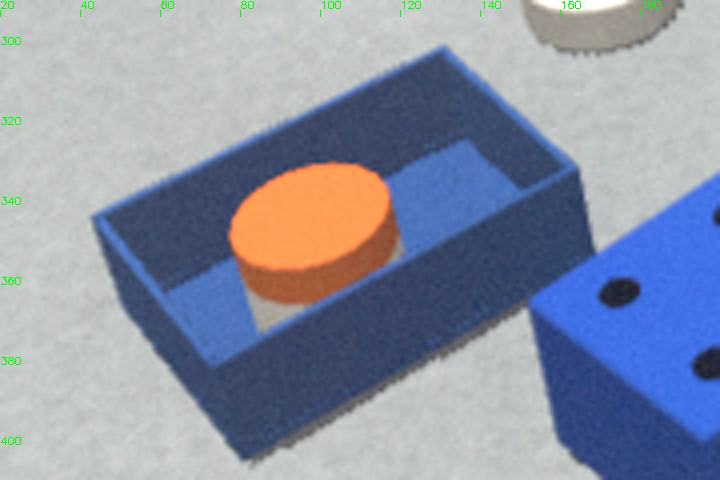

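View pics/t38.png

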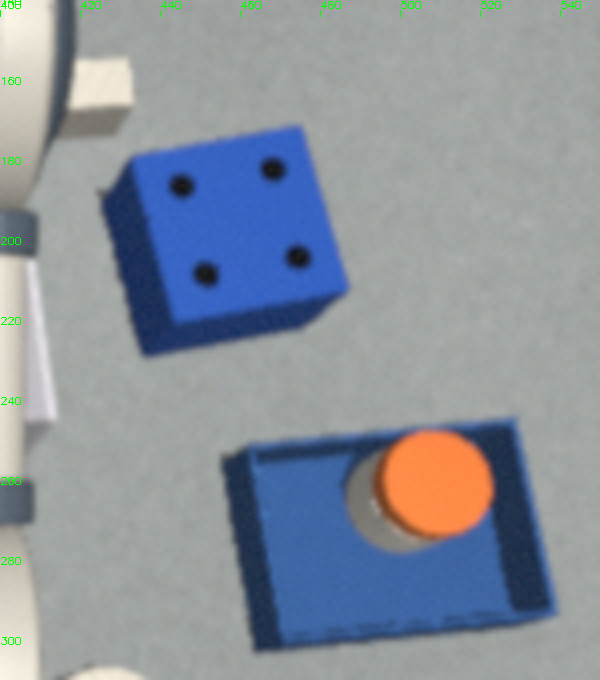

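```bash
python3 - <<'E'
from h import *
s=np.load('s3.npy');t=np.load('t3.npy')
for n,im,box in(('scene',s,(70,320,125,370)),('top',t,(490,245,525,280))):
    H=cv2.cvtColor(im,cv2.COLOR_RGB2HSV).astype(int);m=((H[...,0]>3)&(H[...,0]<14)&(H[...,1]>170)).astype(np.uint8)
    V=H[...,2];x0,y0,x1,y1=box
    print(n,np.percentile(V[y0:y1,x0:x1][m[y0:y1,x0:x1]>0],[5,25,50,75,95]))
    for th in(0,150,170):
        mm=np.zeros_like(m);mm[y0:y1,x0:x1]=(m&(V>th))[y0:y1,x0:x1]
        cs=[c for c in cv2.findContours(mm,0,1)[0] if len(c)>10]
        for c in cs: print(th,cv2.fitEllipse(c))
for z in (30,60,65): print(z,[proj('scene',[*q,z]) for q in((394,-382.6),(413,-401))])
E
```

```text
scene [141. 202. 204. 205. 206.]
0 ((97.0494384765625, 344.42791748046875), (23.494361877441406, 39.53642654418945), 71.1372299194336)
150 ((96.95970916748047, 343.98162841796875), (22.419055938720703, 39.55315017700195), 71.81474304199219)
170 ((96.89019012451172, 343.843994140625), (22.131959915161133, 39.28164291381836), 71.51287841796875)
top [122. 170. 172. 173. 174.]
0 ((507.98956298828125, 260.6713562011719), (23.969011306762695, 27.006872177124023), 93.90789031982422)
150 ((508.8285217285156, 260.33935546875), (22.94526481628418, 25.086917877197266), 120.30735778808594)
170 ((508.7352600097656, 260.6883850097656), (20.144559860229492, 23.234027862548828), 123.09561157226562)
30 [array([107.44, 346.29]), array([102.54, 358.21])]
60 [array([103.57, 332.16]), array([ 98.47, 343.93])]
65 [array([102.92, 329.76]), array([ 97.78, 341.49])]
```

```bash
python3 - <<'E'
from h import *
print(tri((96.9,343.9),(508.8,260.4)))
a=np.linspace(0,2*np.pi,60)
def ell(n,c,nrm):
    nrm=np.array(nrm,float)/np.linalg.norm(nrm);e1=np.cross(nrm,[0,1,0]);e1/=np.linalg.norm(e1);e2=np.cross(nrm,e1)
    P=np.array([proj(n,np.array(c)+29*(np.cos(x)*e1+np.sin(x)*e2)) for x in a],np.float32);return cv2.fitEllipse(P)
c=tri((96.9,343.9),(508.8,260.4))[0]
for nrm in([0,0,1],[.2,0,1],[0,.2,1],[-.2,0,1],[0,-.2,1],[.14,-.14,1],[.25,-.25,1]): print(nrm,ell('scene',c,nrm),ell('top',c,nrm))
# same for picture s5 not saved raw
E
```

```text
(array([ 413.35, -403.43,   61.97]), np.float64(0.27111457395721167))
[0, 0, 1] ((96.5911865234375, 344.3034362792969), (24.288976669311523, 41.97193908691406), 71.29486846923828) ((508.7462158203125, 260.4742126464844), (25.44669532775879, 28.219736099243164), 127.65067291259766)
[0.2, 0, 1] ((96.56322479248047, 344.3088684082031), (29.374263763427734, 41.86357116699219), 74.39924621582031) ((508.77655029296875, 260.537109375), (23.71916961669922, 28.825355529785156), 118.31346893310547)
[0, 0.2, 1] ((96.52091979980469, 344.2586669921875), (22.280502319335938, 41.549835205078125), 82.69966888427734) ((508.8256530761719, 260.4617004394531), (26.454978942871094, 29.00259017944336), 106.39334869384766)
[-0.2, 0, 1] ((96.59844970703125, 344.2629089355469), (18.308185577392578, 42.029991149902344), 68.39546203613281) ((508.7263488769531, 260.3980712890625), (26.61553382873535, 27.226736068725586), 148.64588928222656)
[0, -0.2, 1] ((96.6867446899414, 344.3108825683594), (25.547609329223633, 42.02003479003906), 59.63544464111328) ((508.6798400878906, 260.4805603027344), (23.12029457092285, 27.729402542114258), 146.187744140625)
[0.14, -0.14, 1] ((96.64111328125, 344.3124084472656), (28.842836380004883, 42.04886245727539), 64.8918685913086) ((508.72021484375, 260.5243225097656), (22.81020736694336, 28.3183650970459), 131.49221801757812)
[0.25, -0.25, 1] ((96.67896270751953, 344.2852478027344), (31.570926666259766, 42.00762939453125), 59.629554748535156) ((508.71307373046875, 260.5501403808594), (20.306072235107422, 28.399362564086914), 131.47120666503906)
```

```bash
python3 -c "
from h import *
a=np.load('s0.npy');b=r.read_camera('scene');d=cv2.absdiff(a,b).max(-1)
for n,(x0,y0,x1,y1) in dict(tape=(148,270,192,304),carton=(258,375,303,425),bowl=(325,178,368,208),pill=(445,238,472,280)).items(): print(n,(d[y0:y1,x0:x1]>40).sum())
crop(b,235,225,305,285,9,'s39')
print(r.observe()['time_s'])
"
```

```text
tape 237
carton 0
bowl 8
pill 0
77.5
```

View pics/s39.png

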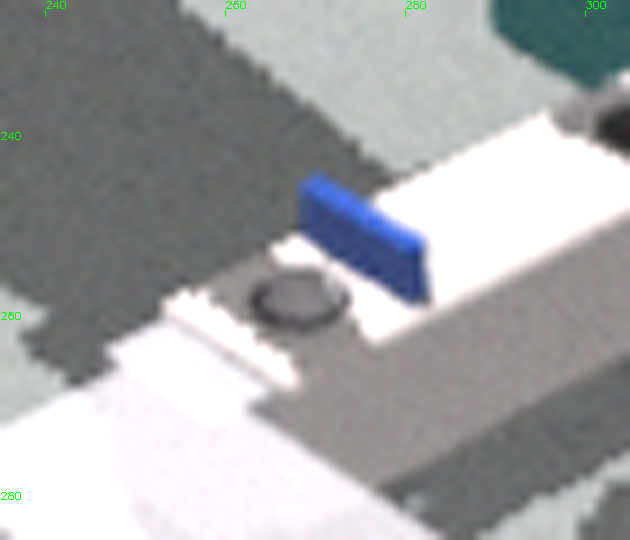

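```bash
python3 -c "
from cell import r
print(r.finish_job())"
```

```text
the job is handed in; nothing more can be done
None
```

The job is done and handed in at about 77.5 s. My last checks found nothing failed, though the sim gave no verdict.

- **Jar:** It was lifted off the mat and set in the blue bin, and it still stands upright there. The tilt check on its lid in both views agrees with a level lid. It now sits about 25 mm from where I released it, so it was probably knocked at some point, but it is still inside the bin.
- **Sleeve:** I pressed the pin and slid the sleeve to the middle hole, then did the same again to the last hole. Pictures showed the pin up each time. The carriage now stands on the mat in front of the lamp.
- **Swabs:** All four were pushed down into vials of their own. I felt each cap seat on its neck at 4 to 8 N, and the last pictures still show them seated.
- **Timer:** The pointer now measures 88.2° against 89.5° for the green mark, so it is about 1° off. My prediction from the amount turned was 89.3°. The red mark on the outer knob moved less than 0.05 px.
- **Bystanders:** The bowl, gauze box, pill bottle and carton match the first pictures. The picture difference flagged some pixels around the tape. I put that down to the sleeve end having moved out of that part of the picture, since the tape ring itself looks unmoved, but I did not measure it separately.

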